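# Change round four vessels in a dry-block heater so that each sits in its own bore

### The arm

A 6-joint arm with a two-finger parallel gripper is mounted at the origin on a cart in front of the work surface, level with it; the furniture and walls round the work are solid. World frame = base frame: x ahead of the robot, y to its left, z up, the work surface at z = 0. Lengths are in mm, angles in rad, forces in N, time in s.
With the tool pointing down it reaches from about 400 to 925 mm from the base axis. Payload 12.5 kg.
Tool frame: the origin (TCP) lies midway between the tips of the shut fingers; the grasp point (between the pads) lies 19 mm behind it; z points along the fingers, y is the line along which they close (so a half turn about z gives the same grasp; the last joint's range is limited). The gripper opens to 95 mm and grips with 3 to 60 N. Pads are 20 mm wide; open, the fingers measure 119 mm over their backs; the gripper's body (75 mm by 180 mm) begins 59 mm behind the grasp point.
Start: joints at [-1.337, 0.491, 1.559, -0, 1.092, -0.106], TCP at [208.335, -589.274, 214.661] pointing down, gripper open.
Joint ranges: [-3.1, 3.1], [-0.84, 2.19], [0.05, 2.79], [-1.13, 4.28], [0.06, 2.93], [-2.69, 2.69]. Speed limits (rad/s): [2.22, 2.22, 2.79, 3.14, 3.14, 3.14].

### API

Orientations are given as [roll, pitch, yaw] about the fixed x, y, z axes, in that order (R = Rz(yaw) Ry(pitch) Rx(roll)).
In Python, from cell import state, viewer, env, models gives the robot as it stands. The module is installed in compiled form; this text tells all that it offers.
- The arm moves only by the tool arm_command, never from a script. Its argument "rows" is a list of rows, each a list of 2 entries, a list of its own where there are three numbers: the shift along the tool's x, y, z normalised to -1 to 1, where 1 is 0.25 m, then the turn about the tool's z normalised to -1 to 1, where 1 is pi rad. A call has exactly 5 rows; each row shifts and turns the commanded pose from where the row before left it, along the tool's axes as they then stand; what a row does not reach is not made up. A row lasts 1/10 s, in which the tool goes at most 50 mm and 8.59 degrees, less where a joint would pass 70% of its speed; a pose out of reach is approached as far as the arm can. A call with a number of a shift or a turn outside -1 to 1 is refused whole. A call with a gripper value outside its range is refused whole. "claw" is the opening, from 0 (shut) to 1 (fully open), set as the call begins (left out, the last holds). The fingers move at their own pace and stop on an object; the grip force is fixed at half the most. Time passes only in rows, so rows that do not move let the fingers close, or fill a call up. It gives the time, the measured TCP pose, the force, the opening and the grip force at its end, in the units of the state.
- state(): the state, without advancing time (a new reading comes with each control period).
- viewer.read_camera(name): name is "scene" or "side" or "wrist"; returns (picture, depth): 480x640x3 uint8, red, green, blue; 480x640 float32, mm along the optical axis (not along the pixel's ray), 0 where there is no reading.
- viewer.get_calibration(name): a dict with "camera_matrix" (3x3 intrinsics, pixels), "dist_coeffs" ([k1, k2, p1, p2, k3] as OpenCV has them; the pictures are not rectified), "world_to_cam" (4x4, takes a point from world to camera coordinates). Camera axes: x right, y up, looking along -z (the intrinsics and any distortion apply to the point x, -y, -z); pixel columns grow to the right and rows downward; lengths in mm; the calibration is good to about 2 mm. A picture is of the moment at which its call begins: read the wrist's pose just before it. get_calibration takes no time and is no camera call; for the wrist camera it gives the pose at the moment of the call.
- env.job_done(): hands the job in; it is judged then, once.
Trained networks look in the newest picture that a camera, given by its name, has taken for a name from the list of things; names that differ only in an ending like _2 or _b are one class to them, and where a whole thing is asked for, a point or a joint stands for the part that bears it (a point fixed in the world has none). Each returns a list of dicts, best first, with "confidence" (0 to 1); they miss things now and then, are a little off and sometimes report something else, mostly with a low value. They report only what shows in the picture. A call takes as long as a camera call.
- models.search_frame(camera, label): "position" ([x, y, z] in mm, in world coordinates, good to about 4 mm: the middle of the surface that is visible of it).
- models.mark_of(camera, label): "position" ([x, y, z] in mm, in world coordinates, good to about 4 mm: a listed point, or the origin of a listed thing).
The state is a dict: "t": time; "joints": joint angles; "qvel": joint speeds; "tau": joint torques, N m; "eef_pos": TCP position; "tcp_rot": TCP orientation; "ft_force": force on the tool from outside, world axes, zero at the start; "moment": the same for the moment, N m; "opening": opening from 0.0 (shut) to 1.0 (fully open); "grip_force": force on a finger pad.
Only numpy, scipy, OpenCV 4.12 (cv2) and the standard library are available. Lean on these libraries where they do the work, as an engineer would, in place of code of your own. Each camera call takes 0.05 s, during which the arm holds its last target. There are 200 camera calls.

### The job

The four vessels in the dry-block heater are in the wrong blocks: the two big ones stand on top of bores too small for them, and the two small ones are lost in the big bores. Change them round so that each stands upright, right down on the floor of the bore made for it (vial in the smallest bore, then dropper bottle, jar, and reagent bottle in the widest), and let go of them all. The cork mat beside the heater is free to park a vessel on meanwhile; do not let any vessel fall over.

Things in the scene. Friction and masses are not known exactly. Their poses are not given: they have to be found in the camera images.
- vial: slim clear glass headspace vial with a paper label band and a crimped bright metal cap, 75 mm tall: glass 22.6 mm across up to 52 mm, neck 17 mm, cap 21 mm across from 62 to 75 mm; about 30 g; grasp it by the cap. It belongs in the smallest bore (32 mm). Origin at the centre of its flat underside, z up. At the start it stands loose on the floor of the jar's or the bottle's bore.
- dropper_bottle: small round amber bottle with a black rubber dropper, 115 mm tall: body 35 mm across up to 52 mm, sloping shoulder to 70 mm, then the black dropper, 23 mm across to 84 mm, narrowing to 17 mm at 108 mm; 60 g; grasp the black part about 86 mm up. It belongs in the 44 mm bore. Origin at the centre of its underside, z up. At the start it stands loose on the floor of the jar's or the bottle's bore.
- jar: squat translucent whitish specimen jar with a ribbed white screw lid, 80 mm tall: body 52 mm across, lid 55 mm across from 63 to 80 mm (fixed on); 60 g; grasp it by the lid. It belongs in the 62 mm bore. Origin at the centre of its underside, z up. At the start it stands on top of the vial's or the dropper bottle's block, over a bore too small for it.
- reagent_bottle: clear round reagent bottle, the biggest vessel, 128 mm tall: body 64 mm across, tapering to a white screw cap 37 mm across from 105 to 128 mm (fixed on); 150 g; grasp it by the cap alone (the shoulder begins right below it). It belongs in the widest bore (74 mm). Origin at the centre of its underside, z up. At the start it stands on top of the vial's or the dropper bottle's block, over a bore too small for it.
- block_vial: aluminium block in the heater, 84 (x) x 96 (y) x 40 mm, fixed, with one round blind bore down the middle of its top: the smallest bore, 32 mm across, for the slim vial, 28 mm deep, straight-walled. Origin at the centre of the block's underside, z up: bore axis at x = y = 0, flat bore floor 12 mm and block top 40 mm above the origin (22 and 50 mm above the worktop).
- block_dropper: aluminium block in the heater, 84 (x) x 96 (y) x 40 mm, fixed, with one round blind bore down the middle of its top: 44 mm across, for the amber dropper bottle, 28 mm deep, straight-walled. Origin at the centre of the block's underside, z up: bore axis at x = y = 0, flat bore floor 12 mm and block top 40 mm above the origin (22 and 50 mm above the worktop).
- block_jar: aluminium block in the heater, 84 (x) x 96 (y) x 40 mm, fixed, with one round blind bore down the middle of its top: 62 mm across, for the squat jar, 28 mm deep, straight-walled. Origin at the centre of the block's underside, z up: bore axis at x = y = 0, flat bore floor 12 mm and block top 40 mm above the origin (22 and 50 mm above the worktop).
- block_bottle: aluminium block in the heater, 84 (x) x 96 (y) x 40 mm, fixed, with one round blind bore down the middle of its top: the widest bore, 74 mm across, for the reagent bottle, 28 mm deep, straight-walled. Origin at the centre of the block's underside, z up: bore axis at x = y = 0, flat bore floor 12 mm and block top 40 mm above the origin (22 and 50 mm above the worktop).
- heater: white dry-block heater, fixed on the worktop. Origin at the middle of its underside, z up. Holds the four blocks two by two, turned like itself, in any order: centres 85.5 mm apart along its x, 97.5 mm along its y, tops 50 mm up. Rim round the blocks 12 mm wide, 44 mm high, 197 x 221 mm outside; a low sloping panel juts out 19 mm more at -x (towards the robot). A tall microscope stands 0.2 m or more to its right, under y = -0.43 m.
- cork_mat: square cork mat, 110 x 110 mm, 6 mm thick, fixed, lying empty on the worktop to the left of the heater: a free spot with room for one vessel at a time. Origin at the centre of its underside, top 6 mm above it, x and y along its sides.

How it is judged:
By the outcome, as a careful person would: the job done as asked, in the order asked, and still so for the second after the job is handed in, with the robot touching nothing.
It also fails if it takes over 115 s, if anything falls off the work surface, if the arm or the gripper's body presses on something with over 40 N, if the wrist force passes 120 N, or if a joint passes its speed limit or range.

## Working session

There is one attempt and no reset: what is moved stays moved. The work goes in short steps, Python scripts to look and compute and a tool call to move; the robot and the scene stay as the last step left them, time stands still between calls to the robot, and variables do not carry over. Pictures are saved under pics/ and viewed, at most 14 in all, crops included, and the job is handed in when it is done.

Besides the shell and the picture viewer there is one more tool, called after "Request:" as name([rows], argument=value, ...), one row to a line, values as JSON. arm_command: Moves the arm, as the interface text tells. Scaled input: -1 to 1 covers 0.25 m each way for a shift and pi rad each way for a turn. Its arguments: {"type":"object","properties":{"rows":{"type":"array","items":{"type":"array"}},"claw":{"type":"number"}},"required":["rows"]}

```bash
mkdir -p pics; cat > h.py <<'E'
import numpy as np, cv2
from cell import state, viewer, env, models
def snap(cam,fn=None):
    cal=viewer.get_calibration(cam); im,d=viewer.read_camera(cam)
    if fn: cv2.imwrite('pics/'+fn,im[:,:,::-1])
    return im,d,cal
def world(d,cal,us,vs):
    K=np.array(cal['camera_matrix']);D=np.array(cal['dist_coeffs']);T=np.linalg.inv(np.array(cal['world_to_cam']))
    p=np.stack([us,vs],-1).astype(float).reshape(-1,1,2); n=cv2.undistortPoints(p,K,D)[:,0]
    z=np.asarray(d[np.asarray(vs,int),np.asarray(us,int)],float).ravel()
    c=np.stack([n[:,0]*z,-n[:,1]*z,-z,np.ones_like(z)],0)
    return (T@c)[:3].T
E
python3 - <<'E'
from h import *
s=state();print(s)
for c in('scene','side'):
    snap(c,c+'0.png')
    for l in('vial','dropper_bottle','jar','reagent_bottle','block_vial','block_dropper','block_jar','block_bottle','heater','cork_mat'):
        r=models.mark_of(c,l); print(c,l,[(np.round(x['position'],0).tolist(),round(x['confidence'],2)) for x in r[:3]])
E
```

```text
{'t': 0.0, 'joints': array([-1.33657671e+00,  4.91549478e-01,  1.55947092e+00, -1.90866996e-05,
        1.09170234e+00, -1.05629261e-01]), 'qvel': array([ 0.00110655,  0.00048706,  0.00018328, -0.00114241, -0.002381  ,
       -0.00092511]), 'tau': array([-1.96710812e-04, -6.12643790e+01, -2.58175117e+01,  6.92507531e-02,
        4.82877425e-02, -8.75399064e-05]), 'eef_pos': array([ 208.28045284, -589.00280427,  214.06062002]), 'tcp_rot': array([-3.14046708e+00, -1.02314948e-04,  3.39857630e-01]), 'ft_force': array([-0.53962063,  0.01130092, -0.12290645]), 'moment': array([-0.02545008,  0.03005254, -0.00859844]), 'grip_force': 0.0, 'opening': 1.0013964645057902}
scene vial [([445.0, -44.0, 24.0], 0.68)]
scene dropper_bottle [([529.0, -44.0, 17.0], 0.61), ([531.0, -43.0, 9.0], 0.57), ([526.0, -139.0, 50.0], 0.48)]
scene jar [([443.0, -136.0, 49.0], 0.69), ([525.0, -139.0, 47.0], 0.17)]
scene reagent_bottle [([526.0, -139.0, 49.0], 0.82)]
scene block_vial [([437.0, -137.0, 11.0], 0.91)]
scene block_dropper [([526.0, -141.0, 10.0], 0.9)]
scene block_jar [([444.0, -37.0, 7.0], 0.63)]
scene block_bottle [([528.0, -41.0, 10.0], 0.85)]
scene heater [([488.0, -92.0, 2.0], 0.77)]
scene cork_mat [([434.0, 172.0, -2.0], 0.63)]
side vial [([445.0, -40.0, 23.0], 0.55)]
side dropper_bottle []
side jar [([441.0, -136.0, 51.0], 0.91)]
side reagent_bottle [([525.0, -142.0, 52.0], 0.63)]
side block_vial [([440.0, -130.0, 9.0], 0.81)]
side block_dropper [([525.0, -142.0, 10.0], 0.92), ([526.0, -140.0, 51.0], 0.35)]
side block_jar [([444.0, -39.0, 12.0], 0.58), ([530.0, -48.0, 19.0], 0.54), ([526.0, -139.0, 52.0], 0.28)]
side block_bottle [([532.0, -45.0, 10.0], 0.63)]
side heater []
side cork_mat []
```

View pics/scene0.png

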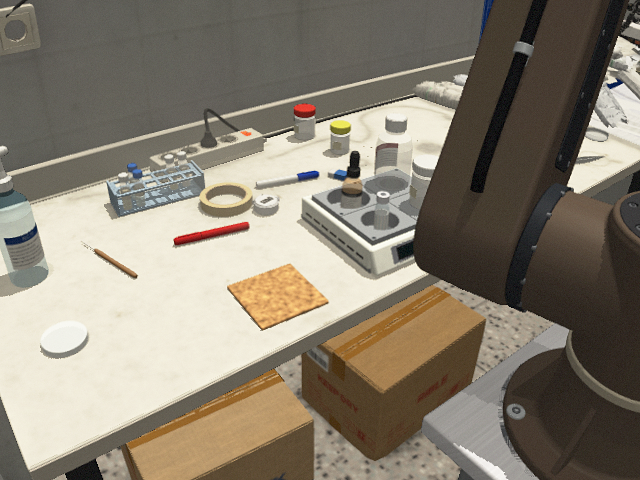

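View pics/side0.png

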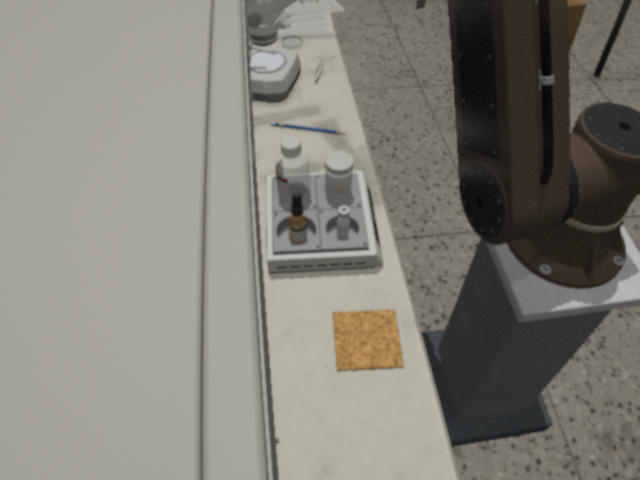

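Scene view: the amber dropper bottle (352,185) is far-left and the vial (382,205) near-left. The reagent bottle (395,150) is far-right and the jar (425,175) near-right. The cork mat is at (278,295) and empty. The side view agrees (dropper 297,218; vial 343,222; bottle 291,160; jar 339,172). Next I swing over the heater for a wrist view.

Request:
arm_command([
  [[0,0,-0.16],0.0361],
  [[0,0,-0.16],0.0361],
  [[0,0,-0.16],0.0361],
  [[0.04,-0.16,0],0],
  [[0.1,-0.18,0],0],
], claw=1)

```text
t: 1.6
eef_pos: [241.9, -505.4, 335.3]
tcp_rot: [3.14, -0.0, -0.003]
ft_force: [1.1, 0.1, 0.3]
opening: 1.001
grip_force: 0.0
```

Request:
arm_command([
  [[0.1,-0.17,0],0],
  [[0.1,-0.17,0],0],
  [[0.1,-0.17,0],0],
  [[0.1,-0.17,0],0],
  [[0.1,-0.17,0],0],
])

```text
t: 2.1
eef_pos: [368.3, -291.3, 334.9]
tcp_rot: [3.141, -0.0, -0.001]
ft_force: [0.6, -1.3, 0.7]
opening: 1.0
grip_force: 0.0
```

Request:
arm_command([
  [[0.1,-0.17,0],0],
  [[0.1,-0.17,0],0],
  [[0.1,-0.17,0],0],
  [[0.1,-0.17,0],0],
  [[0,0,0],0],
])

```text
t: 2.6
eef_pos: [469.6, -118.8, 334.7]
tcp_rot: [-3.141, -0.001, 0.005]
ft_force: [-0.5, -0.2, -0.0]
opening: 0.998
grip_force: 0.0
```

```bash
python3 - <<'E'
from h import *
im,d,cal=snap('wrist','w1.png')
print(np.round(np.linalg.inv(cal['world_to_cam']),2)[:3], state()['eef_pos'])
for l in('vial','dropper_bottle','jar','reagent_bottle','block_vial','block_dropper','block_jar','block_bottle','heater','cork_mat'):
    r=models.mark_of('wrist',l); print(l,[(np.round(x['position'],0).tolist(),round(x['confidence'],2)) for x in r[:2]])
for l in('cork_mat',):
    for c in('scene','side'):
        snap(c); r=models.mark_of(c,l); print(c,l,[(np.round(x['position'],0).tolist(),round(x['confidence'],2)) for x in r[:2]])
E
```

```text
[[ 0.0000e+00  9.6000e-01  2.6000e-01  5.4199e+02]
 [-1.0000e+00  0.0000e+00  0.0000e+00 -1.1913e+02]
 [ 0.0000e+00 -2.6000e-01  9.6000e-01  5.0409e+02]] [ 468.62796222 -120.87537592  334.56848688]
vial [([447.0, -45.0, 25.0], 0.71)]
dropper_bottle [([534.0, -48.0, 23.0], 0.88)]
jar [([438.0, -137.0, 51.0], 0.91)]
reagent_bottle [([525.0, -137.0, 48.0], 0.56), ([448.0, -41.0, 11.0], 0.55)]
block_vial [([440.0, -134.0, 10.0], 0.98)]
block_dropper []
block_jar [([446.0, -41.0, 9.0], 0.59), ([532.0, -46.0, 26.0], 0.35)]
block_bottle [([533.0, -46.0, 15.0], 0.58)]
heater []
cork_mat [([433.0, 169.0, 1.0], 0.67), ([529.0, -45.0, 14.0], 0.17)]
scene cork_mat [([433.0, 174.0, 2.0], 0.59)]
side cork_mat [([433.0, 168.0, 1.0], 0.69), ([442.0, -38.0, 22.0], 0.65)]
```

View pics/w1.png

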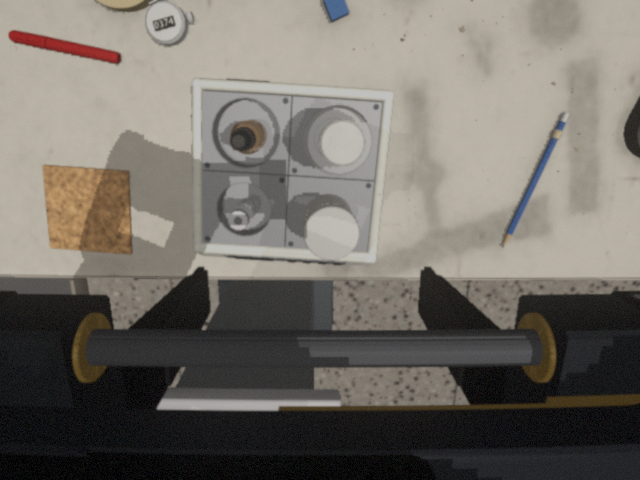

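The wrist view shows the far-left bore (247,131), about 67 px across, is clearly wider than the near-left one (244,207), about 53 px. So the far-left is the bottle's and the near-left is the jar's. The bottle cap is at (344,142), jar lid (331,231), dropper (242,138), vial cap (240,214), and mat (87,209). I'll refine these with depth.

```bash
cat >> h.py <<'E'
vv,uu=np.mgrid[0:480,0:640]
def cloud(cam):
    im,d,cal=snap(cam); m=d>0
    return world(d,cal,uu[m],vv[m]),im[m]
def circ(P):
    c,r=cv2.minEnclosingCircle(P[:,:2].astype(np.float32)); return np.round([*c,2*r,np.median(P[:,2]),P[:,2].max(),len(P)],1).tolist()
def near(P,x,y,r,z0,z1): return P[(np.hypot(P[:,0]-x,P[:,1]-y)<r)&(P[:,2]>z0)&(P[:,2]<z1)]
E
cat > m.py <<'E'
from h import *
for cam in('wrist','scene','side'):
    P,C=cloud(cam); print(cam)
    for n,x,y,r,z0,z1 in(('bottle',525,-140,45,172,190),('jar',440,-136,45,124,140),('dropper',531,-45,30,126,145),('vial',445,-43,25,91,105)):
        Q=near(P,x,y,r,z0,z1)
        if len(Q)>8: print(n,circ(Q),np.round(np.mean(Q,0),1))
    H=P[(P[:,0]>380)&(P[:,0]<600)&(P[:,1]>-220)&(P[:,1]<40)&(P[:,2]>41)&(P[:,2]<54)]
    if len(H)>50: print('heater',cv2.minAreaRect(H[:,:2].astype(np.float32)),np.median(H[:,2]))
    M=P[(abs(P[:,0]-434)<75)&(abs(P[:,1]-171)<75)&(P[:,2]>-8)&(P[:,2]<14)&(C[np.arange(len(P)),0].astype(int)-C[:,2]>50)]
    if len(M)>50: print('mat',cv2.minAreaRect(M[:,:2].astype(np.float32)),np.median(M[:,2]))
    # bore centres: block-top/floor edge: points at z<46 inside block
    for n,x,y in(('bbottle',531,-45),('bjar',445,-41)):
        Q=near(P,x,y,60,46,54); r=np.hypot(Q[:,0]-x,Q[:,1]-y)
        a=np.arctan2(Q[:,1]-y,Q[:,0]-x); E=[]
        for k in range(-18,18):
            i=np.where((a>=k*np.pi/18)&(a<(k+1)*np.pi/18))[0]
            if len(i): E.append(Q[i[np.argmin(r[i])],:2])
        E=np.array(E)
        if len(E)>10:
            e=cv2.fitEllipse(E.astype(np.float32)); print(n,e)
E
python3 m.py
```

```text
wrist
bottle [525.7, -141.5, 37.1, 176.4, 178.9, 1738.0] [ 526.  -141.4  176.4]
jar [438.7, -136.1, 54.7, 128.6, 131.4, 2393.0] [ 439.5 -136.1  128.5]
dropper [525.0, -51.8, 17.0, 134.2, 137.5, 291.0] [525.2 -52.8 133.4]
vial [443.7, -40.5, 21.0, 96.2, 98.8, 309.0] [443.8 -41.1  96. ]
heater ((483.1164855957031, -90.69810485839844), (220.389892578125, 198.46780395507812), 86.6995849609375) 48.67549825035178
mat ((432.8836975097656, 169.36769104003906), (109.84365844726562, 109.13115692138672), 85.75487518310547) 5.12357480628458
bbottle ((528.6268310546875, -37.932498931884766), (57.4415283203125, 78.25794219970703), 96.78257751464844)
bjar ((437.03277587890625, -33.149478912353516), (38.681461334228516, 63.16170120239258), 139.2212677001953)
scene
bottle [527.6, -140.7, 38.9, 176.5, 179.2, 174.0] [ 524.  -137.9  176.2]
dropper [524.9, -49.0, 15.6, 132.2, 136.8, 70.0] [524.1 -48.5 131.9]
vial [443.8, -40.4, 23.6, 95.9, 98.1, 99.0] [442.9 -38.4  95.3]
heater ((484.9471435546875, -68.40509796142578), (179.4066925048828, 199.8114471435547), 86.93017578125) 48.5266080712895
mat ((438.781
[... 373 characters left out ...]
0.7, 257.0] [ 527.6 -137.3  177.3]
jar [440.2, -133.6, 56.4, 129.8, 133.8, 488.0] [ 440.3 -131.3  129.6]
dropper [527.1, -48.1, 17.0, 133.7, 138.0, 81.0] [526.9 -46.6 133. ]
vial [444.6, -38.2, 22.2, 96.7, 99.5, 98.0] [444.5 -37.5  96.4]
heater ((482.9828186035156, -86.85869598388672), (223.2178192138672, 199.81398010253906), 86.59503173828125) 49.0895567106561
mat ((435.1619873046875, 171.5849609375), (109.17179107666016, 108.1189956665039), 86.39361572265625) 6.474365249849825
bbottle ((532.1943969726562, -56.66786193847656), (53.07585906982422, 72.66270446777344), 109.40475463867188)
bjar ((441.80255126953125, -54.13685607910156), (57.08287811279297, 60.45133590698242), 34.18354034423828)
```

```bash
python3 - <<'E'
from h import *
R=[]
for i in range(4):
    viewer.read_camera('wrist'); s=state(); R.append(np.r_[s['eef_pos'],s['tcp_rot']])
print(np.round(R,3))
E
```

```text
[[ 467.819 -123.128  334.606    3.142    0.      -0.   ]
 [ 467.822 -123.117  334.621    3.142   -0.      -0.   ]
 [ 467.837 -123.124  334.621    3.141   -0.      -0.   ]
 [ 467.831 -123.117  334.609    3.141    0.      -0.   ]]
```

Request:
arm_command([
  [[0.08,0.024,0.06],0],
  [[0.08,0.022,0.1],0],
  [[0.075,0.022,0.1],0],
  [[0,0,0.1],0],
  [[0,0,0],0],
], claw=0.7)

```text
t: 4.2
eef_pos: [525.6, -139.8, 241.6]
tcp_rot: [-3.14, 0.005, -0.0]
ft_force: [-1.1, -0.0, 0.7]
opening: 0.708
grip_force: 0.0
```

Request:
arm_command([
  [[0,0,0.1],0],
  [[0,0,0.1],0],
  [[0,0,0.1],0],
  [[0,0,0.046],0],
  [[0,0,0],0],
])

```text
t: 4.7
eef_pos: [526.4, -140.1, 158.0]
tcp_rot: [-3.141, 0.001, -0.0]
ft_force: [0.1, -0.3, 0.1]
opening: 0.7
grip_force: 0.0
```

```bash
python3 - <<'E'
from h import *
print(state()['eef_pos']); P,C=cloud('side'); print(circ(near(P,526,-140,30,172,190)))
snap('side','s2.png'); im,d,c=snap('wrist','w2.png'); cv2.imwrite('pics/s2.png',cv2.resize(cv2.imread('pics/s2.png')[90:280,200:450],None,fx=3,fy=3)); print(state()['eef_pos'])
E
```

```text
[ 526.35917102 -140.14480804  158.01033786]
[527.3, -131.6, 31.8, 173.7, 177.8, 12.0]
[ 527.17437699 -140.4429955   159.56891556]
```

View pics/s2.png

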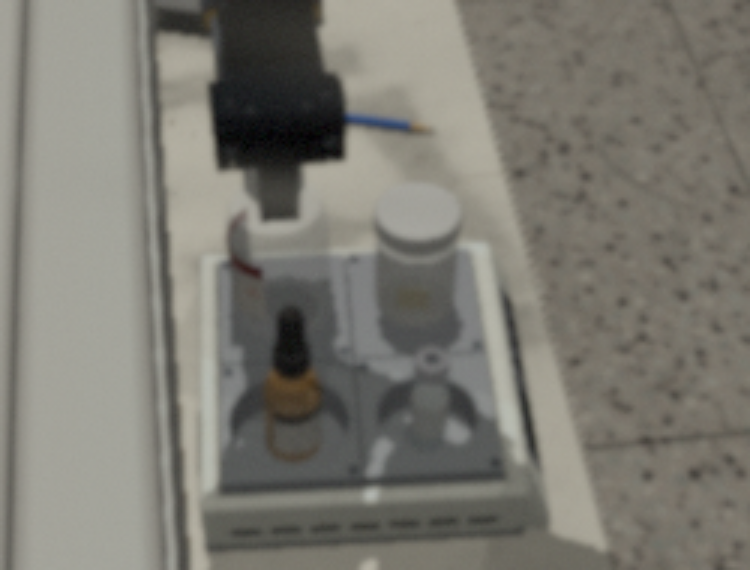

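The finger (280,190) straddles the cap, centred. Gripping, then lifting.

Request:
arm_command([
  [[0,0,0],0],
  [[0,0,0],0],
  [[0,0,0],0],
  [[0,0,0],0],
  [[0,0,0],0],
], claw=0)

```text
t: 5.35
eef_pos: [526.7, -140.2, 158.3]
tcp_rot: [3.141, -0.0, -0.0]
ft_force: [0.7, 0.3, 1.0]
opening: 0.381
grip_force: 30.0
```

Request:
arm_command([
  [[0,0,0],0],
  [[0,0,0],0],
  [[0,0,-0.02],0],
  [[0,0,-0.06],0],
  [[0,0,-0.1],0],
])

```text
t: 5.85
eef_pos: [525.8, -139.9, 202.6]
tcp_rot: [-3.14, 0.003, -0.0]
ft_force: [0.6, -0.5, -1.3]
opening: 0.384
grip_force: 30.0
```

```bash
python3 - <<'E'
from h import *
for cam in('wrist','side'):
    P,C=cloud(cam); p=state()['eef_pos']; print(cam,p)
    Q=near(P,p[0],p[1],45,0,p[2]+25)
    for a,b in((-105,-60),(-60,-30),(-30,-15),(10,25)):
        q=Q[(Q[:,2]>p[2]+a)&(Q[:,2]<p[2]+b)]
        if len(q)>8: print(a,b,circ(q),np.round([q.min(0),q.max(0)],1).tolist())
E
```

```text
wrist [ 527.47207883 -140.48217842  207.20569276]
-105 -60 [541.8, -139.5, 54.4, 129.4, 147.2, 788.0] [[540.5, -166.6, 102.3], [556.9, -112.3, 147.2]]
-60 -30 [525.3, -140.3, 64.0, 169.8, 177.2, 1854.0] [[518.6, -172.1, 147.2], [557.2, -108.6, 177.2]]
-30 -15 [525.4, -140.3, 58.9, 185.7, 192.2, 3915.0] [[522.7, -169.8, 177.2], [554.4, -111.0, 192.2]]
10 25 [533.2, -140.5, 53.6, 220.8, 232.2, 6151.0] [[513.7, -167.1, 217.2], [544.5, -113.8, 232.2]]
side [ 527.54448946 -140.5367716   205.72933008]
-105 -60 [527.4, -136.2, 64.5, 125.1, 145.7, 591.0] [[495.2, -138.6, 101.2], [559.6, -104.5, 145.7]]
-60 -30 [528.0, -136.5, 64.5, 161.8, 175.7, 474.0] [[496.0, -140.7, 145.8], [559.9, -105.0, 175.7]]
-30 -15 [527.7, -137.3, 62.1, 184.4, 190.7, 345.0] [[497.6, -157.5, 175.9], [558.5, -107.4, 190.7]]
10 25 [530.2, -129.3, 39.8, 223.6, 230.7, 121.0] [[511.2, -139.9, 216.0], [547.1, -111.7, 230.7]]
```

Request:
arm_command([
  [[0,0,-0.08],0],
  [[0,0,-0.1],0],
  [[-0.01,-0.03,-0.06],0],
  [[-0.03,-0.08,0],0],
  [[-0.04,-0.12,0],0],
])

```text
t: 6.45
eef_pos: [506.3, -82.8, 262.6]
tcp_rot: [3.141, 0.0, -0.002]
ft_force: [-0.8, 0.8, -1.5]
opening: 0.385
grip_force: 30.0
```

Request:
arm_command([
  [[-0.04,-0.12,0],0],
  [[-0.04,-0.12,0],0],
  [[-0.04,-0.12,0],0],
  [[-0.04,-0.12,0],0],
  [[-0.04,-0.12,0],0],
])

```text
t: 6.95
eef_pos: [455.8, 68.4, 262.5]
tcp_rot: [3.141, 0.001, -0.001]
ft_force: [0.0, 0.6, -1.6]
opening: 0.385
grip_force: 30.0
```

Request:
arm_command([
  [[-0.04,-0.12,0],0],
  [[-0.03,-0.12,0],0],
  [[-0.02,-0.11,0],0],
  [[-0.002,-0.06,0],0],
  [[0,0,0],0],
])

```text
t: 7.45
eef_pos: [433.2, 171.1, 262.5]
tcp_rot: [3.141, 0.001, 0.002]
ft_force: [0.1, -0.4, -2.6]
opening: 0.382
grip_force: 30.0
```

```bash
cat > w.py <<'E'
from h import *
viewer.read_camera('wrist'); viewer.read_camera('wrist'); s=state(); print(np.round(s['eef_pos'],1),s['t'],s['opening'],s['ft_force'])
E
python3 w.py
```

```text
[433.5 169.6 262.6] 7.55 0.385733184480915 [ 0.35112298 -1.2802844  -1.43953797]
```

Request:
arm_command([
  [[0,0,0.08],0],
  [[0,0,0.12],0],
  [[0,0,0.12],0],
  [[0,0,0.12],0],
  [[0,0,0.08],0],
])

```text
t: 8.05
eef_pos: [433.2, 168.6, 131.3]
tcp_rot: [3.141, 0.002, -0.002]
ft_force: [-0.6, 0.7, -1.0]
opening: 0.381
grip_force: 30.0
```

Request:
arm_command([
  [[0,0,0.04],0],
  [[0,0,0.025],0],
  [[0,0,0.004],0],
  [[0,0,0],0],
  [[0,0,0],0],
])

```text
t: 8.55
eef_pos: [434.1, 169.9, 116.6]
tcp_rot: [-3.141, -0.001, -0.0]
ft_force: [-0.6, 0.7, -2.2]
opening: 0.384
grip_force: 30.0
```

Request:
arm_command([
  [[0,0,0.004],0],
  [[0,0,0],0],
  [[0,0,0.004],0],
  [[0,0,0],0],
  [[0,0,0],0],
])

```text
t: 9.05
eef_pos: [434.3, 169.9, 114.6]
tcp_rot: [-3.141, -0.002, -0.0]
ft_force: [-0.3, -0.7, 8.1]
opening: 0.385
grip_force: 30.0
```

Request:
arm_command([
  [[0,0,0],0],
  [[0,0,0],0],
  [[0,0,0],0],
  [[0,0,-0.04],0],
  [[0,0,-0.1],0],
], claw=0.7)

```text
t: 9.55
eef_pos: [432.9, 169.6, 148.4]
tcp_rot: [3.141, 0.003, -0.001]
ft_force: [0.2, 0.6, -0.4]
opening: 0.688
grip_force: 0.0
```

Request:
arm_command([
  [[0,0,-0.14],0],
  [[0.05,0.12,-0.02],0],
  [[0.065,0.16,0],0],
  [[0.065,0.16,0],0],
  [[0.065,0.16,0],0],
])

```text
t: 10.05
eef_pos: [495.3, 18.3, 189.8]
tcp_rot: [3.141, -0.001, 0.0]
ft_force: [0.8, 0.5, 0.6]
opening: 0.695
grip_force: 0.0
```

Request:
arm_command([
  [[0.065,0.16,0],0],
  [[0.055,0.1,0],0],
  [[0,0.027,0],0],
  [[0,0,0],0],
  [[0,0,0],0],
], claw=0.6)

```text
t: 10.55
eef_pos: [524.3, -51.2, 189.1]
tcp_rot: [-3.141, 0.0, -0.0]
ft_force: [-0.0, -0.7, -1.1]
opening: 0.6
grip_force: 0.0
```

```bash
python3 w.py; python3 - <<'E'
from h import *
for cam in('wrist','side'):
    P,C=cloud(cam);print(cam)
    for a,b in((126,145),(40,70)): 
        q=near(P,526,-50,28,a,b)
        if len(q)>8: print(circ(q))
    q=near(P,434,170,45,129,145)
    if len(q)>8: print('bottle',circ(q))
E
```

```text
[524.5 -50.9 189.2] 10.65 0.5999492629664752 [1.03677311 0.27751706 0.40987167]
wrist
[525.8, -51.1, 17.0, 134.4, 137.6, 646.0]
[529.3, -47.9, 35.0, 56.5, 69.8, 321.0]
side
[526.6, -47.8, 17.1, 133.8, 138.9, 81.0]
[528.3, -43.3, 35.6, 55.9, 69.8, 219.0]
bottle [434.8, 169.8, 36.7, 134.2, 137.8, 407.0]
```

```bash
python3 - <<'E'
from h import *
cal=viewer.get_calibration('wrist'); 
for cam in('wrist','side','scene'):
    P,C=cloud(cam);print(cam)
    for a in range(24,140,10):
        q=near(P,528,-48,27,a,a+10)
        q=q[np.hypot(q[:,0]-528,q[:,1]+48)<24]
        if len(q)>15:
            # least-squares circle
            A=np.c_[2*q[:,:2],np.ones(len(q))]; s=np.linalg.lstsq(A,(q[:,:2]**2).sum(1),rcond=None)[0]
            print(a,circ(q), np.round([s[0],s[1],2*np.sqrt(s[2]+s[0]**2+s[1]**2)],1))
im,d,c=snap('wrist'); cv2.imwrite('pics/w3.png',im[:,:,::-1])
E
```

```text
wrist
24 [535.5, -47.1, 31.4, 28.9, 33.9, 66.0] [527.4 -47.2  35.3]
34 [533.5, -46.7, 33.2, 38.8, 44.0, 89.0] [527.  -47.5  35.8]
44 [534.0, -47.2, 32.7, 48.7, 53.9, 99.0] [526.7 -47.9  35.7]
54 [529.7, -47.6, 35.0, 58.9, 64.0, 115.0] [526.6 -48.3  35.6]
64 [527.0, -48.5, 35.5, 70.5, 74.0, 163.0] [526.8 -48.7  34.7]
74 [527.0, -48.9, 34.5, 79.6, 84.0, 600.0] [527.  -48.8  29.8]
84 [527.0, -49.0, 26.7, 85.2, 93.8, 228.0] [526.4 -49.1  23.6]
94 [526.8, -50.1, 23.3, 99.4, 104.0, 121.0] [526. -50.  23.]
104 [526.2, -50.2, 23.0, 106.6, 113.0, 387.0] [525.9 -50.2  19.5]
114 [527.6, -50.8, 16.7, 119.9, 124.0, 112.0] [525.7 -50.7  16.8]
124 [525.8, -51.3, 17.3, 130.8, 134.0, 315.0] [525.9 -51.1  14.8]
134 [525.7, -51.2, 13.2, 135.2, 137.0, 353.0] [525.7 -51.1   9. ]
side
24 [530.7, -41.4, 42.2, 28.7, 33.7, 60.0] [528.4 -48.   38.1]
34 [528.2, -41.8, 33.8, 38.7, 44.0, 70.0] [528.  -45.3  33.5]
44 [527.9, -41.8, 33.6, 49.1, 53.7, 64.0] [528.  -45.9  33.7]
54 [528.2, -44.9, 35.6, 58.7, 63.8, 72.0] [527.9 -46.7  34.7]
64 [527.8, -44.7, 35.1, 68.3, 74.0, 82.0] [527.6 -47.2  34. ]
74 [527.7, -46.2
[... 436 characters left out ...]
e
34 [525.2, -46.4, 34.9, 40.1, 43.9, 80.0] [527.3 -48.1  33.1]
44 [524.8, -44.9, 35.4, 49.0, 53.8, 109.0] [527.1 -48.1  32.3]
54 [524.0, -46.6, 34.4, 59.0, 63.9, 107.0] [527.4 -49.2  33.4]
64 [524.2, -45.9, 34.8, 69.0, 74.0, 115.0] [526.1 -48.6  31.1]
74 [525.1, -47.6, 33.3, 78.8, 84.0, 124.0] [527.  -49.3  28.2]
84 [525.2, -48.3, 27.0, 86.5, 94.0, 89.0] [526.1 -48.8  18.6]
94 [525.9, -49.2, 23.0, 99.3, 104.0, 74.0] [526.2 -49.8  19.7]
104 [525.8, -49.2, 21.1, 107.2, 113.8, 69.0] [526.  -49.3  14.5]
114 [524.7, -49.5, 15.7, 119.0, 124.0, 53.0] [525.5 -49.8  12.6]
124 [525.9, -49.5, 17.1, 129.8, 133.9, 55.0] [525.4 -49.8  11.8]
134 [525.7, -49.8, 14.7, 135.6, 137.7, 22.0] [526.2 -50.1   9.4]
```

View pics/w3.png

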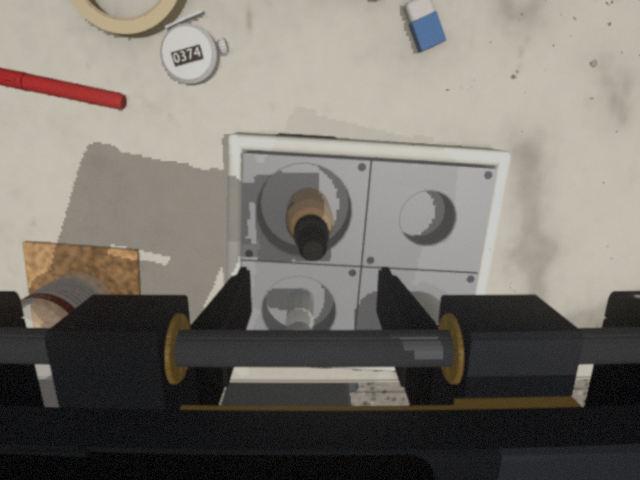

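The wrist view shows the freed far-right bore (427,217) about 56 px across, the dropper (312,240) leaning slightly, and the bottle parked on the mat at (65,300). I'll rectify the picture to the block-top plane to pin down the bores.

```bash
cat >> h.py <<'E'
def rect(im,cal,z,x0,x1,y0,y1,s=4):
    # rectified top view, row 0 = x1, col 0 = y1, s px/mm
    xs=x1-np.arange(int((x1-x0)*s))/s; ys=y1-np.arange(int((y1-y0)*s))/s
    X,Y=np.meshgrid(xs,ys,indexing='ij'); W=np.stack([X,Y,np.full_like(X,z),np.ones_like(X)],-1)@np.array(cal['world_to_cam']).T
    q=W[...,:3].reshape(-1,3)*[1,-1,-1]
    p,_=cv2.projectPoints(q,np.zeros(3),np.zeros(3),np.array(cal['camera_matrix']),np.array(cal['dist_coeffs']))
    m=p.reshape(X.shape+(2,)).astype(np.float32); return cv2.remap(im,m[...,0],m[...,1],cv2.INTER_LINEAR)
def bore(im,cal,x,y,dia,z=49,s=4,w=55):
    R=rect(im,cal,z,x-w,x+w,y-w,y+w,s); g=cv2.GaussianBlur(cv2.cvtColor(R,cv2.COLOR_RGB2GRAY),(0,0),3).astype(float)
    gx=cv2.Sobel(g,6,1,0);gy=cv2.Sobel(g,6,0,1); m=np.hypot(gx,gy); m=np.minimum(m,np.percentile(m,97))
    a=np.arange(0,2*np.pi,.03);best=[]
    for cx in np.arange(-10,10.1,.5):
        for cy in np.arange(-10,10.1,.5):
            r=dia/2; rr=((w-cx-r*np.cos(a))*s).astype(int); cc=((w-cy-r*np.sin(a))*s).astype(int)
            best.append((abs(gx[rr,cc]*-np.sin(a)+gy[rr,cc]*-np.cos(a)).clip(0,60).mean(),x+cx,y+cy))
    best.sort(reverse=True); return best[0],best[1],R
E
python3 - <<'E'
from h import *
im,d,cal=snap('wrist'); out=[]
for n,x,y,D in(('drop',523.5,-141.5,44),('bot',529,-44.5,74)):
    a,b,R=bore(im,cal,x,y,D); print(n,np.round(a,2),np.round(b,2))
    R=R.copy(); cv2.circle(R,(int((55-(a[2]-y))*4),int((55-(a[1]-x))*4)),int(D*2),(255,0,0),1); out.append(R[:, :400])
cv2.imwrite('pics/b.png',cv2.hconcat(out)[:,:,::-1])
P,C=cloud('wrist'); H=P[(P[:,0]>400)&(P[:,0]<600)&(P[:,1]>-220)&(P[:,1]<40)&(P[:,2]>41)&(P[:,2]<52)]
print(H.min(0),H.max(0),np.median(H[:,2]))
E
```

```text
drop [  36.33  524.   -142.  ] [  36.02  523.5  -142.  ]
bot [ 28.76 530.5  -44.5 ] [ 28.76 530.   -44.5 ]
[ 423.31133589 -205.14182556   41.00018768] [588.13893078  19.92978188  51.96334931] 49.014515607814474
```

View pics/b.png

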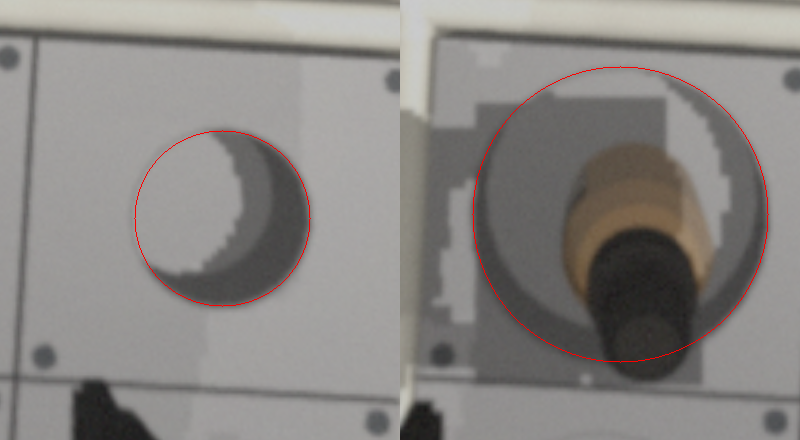

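Both fitted circles sit on the bore edges. Now I grasp the dropper.

Request:
arm_command([
  [[0.009,-0.004,0.06],0],
  [[0,0,0.12],0],
  [[0,0,0.12],0],
  [[0,0,0.08],0],
  [[0,0,0],0],
], claw=0.6)

```text
t: 11.55
eef_pos: [526.0, -50.8, 91.7]
tcp_rot: [-3.141, 0.004, -0.001]
ft_force: [-1.1, 0.1, 1.0]
opening: 0.599
grip_force: 0.0
```

Request:
arm_command([
  [[0,0,0],0],
  [[0,0,0],0],
  [[0,0,0],0],
  [[0,0,0],0],
  [[0,0,0],0],
], claw=0)

```text
t: 12.05
eef_pos: [527.3, -51.0, 94.4]
tcp_rot: [3.141, -0.001, -0.0]
ft_force: [-0.8, 0.7, -0.1]
opening: 0.237
grip_force: 6.2
```

Request:
arm_command([
  [[0,0,0],0],
  [[0,0,-0.02],0],
  [[0,0,-0.06],0],
  [[0,0,-0.1],0],
  [[0,0,-0.1],0],
])

```text
t: 12.55
eef_pos: [526.8, -50.9, 164.7]
tcp_rot: [-3.141, 0.001, -0.0]
ft_force: [-0.9, 0.2, -0.8]
opening: 0.226
grip_force: 29.3
```

```bash
python3 w.py; cat > held.py <<'E'
from h import *
import sys
r=float(sys.argv[1])
for cam in('wrist','side','scene'):
    P,C=cloud(cam);p=state()['eef_pos'];print(cam,np.round(p,1))
    for a in range(-120,0,12):
        q=near(P,p[0],p[1],r,max(56,p[2]+a),p[2]+a+12)
        if len(q)>15:
            A=np.c_[2*q[:,:2],np.ones(len(q))]; s=np.linalg.lstsq(A,(q[:,:2]**2).sum(1),rcond=None)[0]
            print(a,circ(q), np.round([s[0]-p[0],s[1]-p[1],2*np.sqrt(s[2]+s[0]**2+s[1]**2)],1),round(q[:,2].min()-p[2],1))
E
python3 held.py 24
```

```text
[528.3 -51.2 166.8] 12.65 0.22424670240134265 [-0.28492041 -0.58443796 -1.63710458]
wrist [527.5 -51.  165. ]
-72 [534.1, -47.4, 33.5, 101.3, 105.0, 148.0] [ 1.1  3.  35.1] -68.0
-60 [533.4, -48.1, 34.3, 111.5, 117.0, 287.0] [ 0.6  2.6 35.7] -59.9
-48 [532.6, -48.4, 34.6, 123.3, 129.0, 349.0] [ 0.2  2.  35.8] -48.0
-36 [530.6, -48.9, 35.0, 135.4, 141.0, 430.0] [ 0.   1.3 35.4] -35.9
-24 [530.3, -49.9, 34.3, 148.5, 153.0, 878.0] [ 0.8  0.9 31.6] -24.0
-12 [532.1, -50.5, 27.1, 156.9, 165.0, 883.0] [ 3.6  0.1 19.5] -12.0
side [527.  -50.9 163.9]
-72 [528.7, -42.3, 33.8, 100.3, 103.8, 54.0] [ 1.6  4.5 33.9] -67.8
-60 [528.9, -44.0, 35.3, 110.1, 115.8, 98.0] [ 1.4  4.7 33.8] -59.9
-48 [528.6, -45.0, 35.2, 122.7, 127.9, 104.0] [ 1.2  3.9 34.4] -47.8
-36 [527.3, -45.1, 36.3, 133.9, 139.9, 109.0] [ 0.9  3.6 33.5] -36.0
-24 [528.3, -46.0, 34.2, 147.0, 151.9, 138.0] [ 1.   3.6 30.8] -23.8
-12 [527.6, -46.7, 30.0, 155.6, 161.1, 95.0] [ 0.8  3.1 23.8] -11.8
scene [526.7 -50.9 163.3]
-72 [525.7, -45.4, 34.4, 97.9, 103.2, 103.0] [ 0.5  3.  31.2] -71.3
-60 [524.6, -46.1, 33.3, 109.2, 115.2, 139.0] [-0.2  3.5 30.5] -60.0
-48 [525.2, -46.3, 34.1, 120.8, 127.2, 132.0] [ 0.2  2.7 30.8] -47.8
-36 [524.8, -47.4, 33.4, 133.3, 139.3, 146.0] [-0.2  1.9 30.9] -36.0
-24 [524.4, -47.6, 32.1, 146.0, 151.2, 152.0] [-1.1  2.4 27.3] -23.8
-12 [524.9, -51.4, 34.6, 155.2, 163.3, 113.0] [ 0.4  1.3 21.7] -11.9
```

Request:
arm_command([
  [[-0.004,0.05,0],0],
  [[-0.006,0.12,0],0],
  [[-0.006,0.12,0],0],
  [[0,0.06,0],0],
  [[0,0.025,0],0],
])

```text
t: 13.3
eef_pos: [522.7, -146.3, 163.1]
tcp_rot: [-3.141, 0.001, -0.002]
ft_force: [0.1, -0.2, -0.8]
opening: 0.226
grip_force: 29.3
```

Request:
arm_command([
  [[0,0,0.05],0],
  [[0,0,0.06],0],
  [[0,0,0],0],
  [[0,0,0],0],
  [[0,0,0],0],
])

```text
t: 13.8
eef_pos: [523.3, -144.2, 136.7]
tcp_rot: [3.141, -0.0, 0.0]
ft_force: [-0.1, 0.9, 0.2]
opening: 0.225
grip_force: 29.3
```

```bash
python3 w.py; python3 held.py 24; python3 - <<'E'
from h import *
im,d,c=snap('wrist','w4.png')
E
```

```text
[ 523.3 -144.5  136.8] 13.9 0.22389782523694804 [ 0.44793942  0.03800904 -1.6202844 ]
wrist [ 523.3 -144.5  136.8]
-72 [529.1, -140.6, 33.5, 72.2, 76.8, 192.0] [ 0.2  3.2 35.1] -69.8
-60 [528.2, -141.1, 33.9, 83.2, 88.8, 297.0] [-0.4  2.8 35.7] -60.0
-48 [527.6, -141.8, 34.4, 95.2, 100.8, 351.0] [-0.7  2.1 35.7] -48.0
-36 [525.5, -142.3, 35.2, 107.1, 112.8, 437.0] [-0.8  1.5 35.4] -36.0
-24 [525.0, -143.3, 34.3, 119.4, 124.8, 950.0] [ 0.1  1.1 30.9] -23.9
-12 [532.1, -144.8, 30.4, 127.4, 136.8, 823.0] [ 2.5  0.1 19.6] -12.0
side [ 523.2 -144.6  136.8]
-72 [524.7, -134.3, 32.8, 72.0, 76.8, 59.0] [ 1.4  4.5 33.6] -72.0
-60 [524.4, -133.8, 33.1, 82.7, 88.7, 83.0] [ 0.9  5.4 32.3] -59.9
-48 [524.7, -136.6, 34.5, 95.2, 100.8, 93.0] [ 0.8  4.5 33.3] -47.9
-36 [524.1, -137.0, 34.2, 107.9, 112.8, 95.0] [ 0.6  3.8 33.2] -36.0
-24 [523.1, -140.2, 35.5, 120.0, 124.6, 117.0] [ 0.3  3.3 30.9] -23.6
-12 [523.9, -138.9, 29.3, 127.7, 131.6, 77.0] [ 0.4  3.8 22.4] -12.0
scene [ 523.2 -144.7  136.7]
-72 [523.8, -127.5, 19.9, 70.9, 76.6, 52.0] [ 1.1 13.3 16.4] -71.3
-60 [524.6, -127.3, 23.0, 82.2, 88.4, 54.0] [ 1.7 12.3 18.4] -60.0
-48 [526.0, -127.8, 21.2, 93.9, 100.1, 48.0] [ 1.6 11.4 18.5] -47.7
-36 [526.6, -127.0, 22.2, 106.5, 112.7, 41.0] [ 2.8 11.3 16.5] -35.9
-24 [529.7, -130.0, 16.5, 118.2, 124.2, 27.0] [ 6.1 14.5  9.2] -23.8
```

View pics/w4.png

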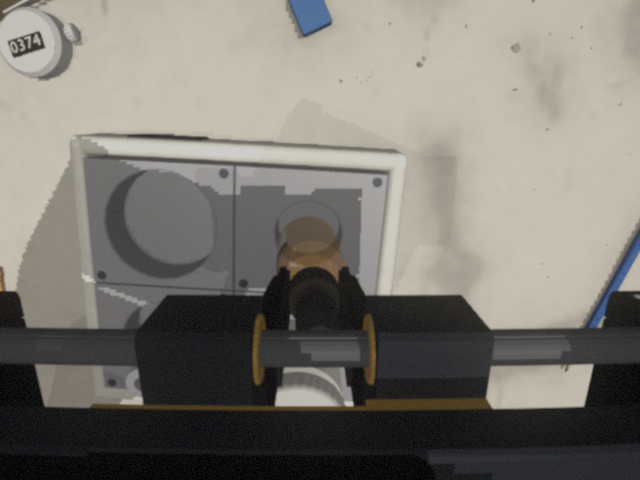

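The bottle (315,250) is centred over its bore (309,230), and the wide bore (160,222) is free. Lowering.

Request:
arm_command([
  [[0,0.002,0.05],0],
  [[0,0,0.06],0],
  [[0,0,0.04],0],
  [[0,0,0.012],0],
  [[0,0,0],0],
])

```text
t: 14.6
eef_pos: [522.9, -145.2, 95.3]
tcp_rot: [-3.141, 0.001, -0.0]
ft_force: [0.5, 0.1, -1.1]
opening: 0.223
grip_force: 29.3
```

Request:
arm_command([
  [[0,0,0.003],0],
  [[0,0,0],0],
  [[0,0,0],0],
  [[0,0,0],0],
  [[0,0,0],0],
])

```text
t: 15.1
eef_pos: [523.1, -145.2, 95.3]
tcp_rot: [3.141, -0.0, -0.0]
ft_force: [-0.1, 0.4, -1.3]
opening: 0.223
grip_force: 29.3
```

```bash
python3 w.py; python3 - <<'E'
from h import *
im,d,cal=snap('wrist')
a,b,R=bore(im,cal,530,-44.5,74); print(np.round(a,2),np.round(b,2))
E
```

```text
[ 523.1 -145.2   95.2] 15.2 0.2233796559816112 [-0.34657633 -0.00912499  0.00354496]
[ 20.02 530.5  -44.5 ] [ 20.  530.  -44.5]
```

Request:
arm_command([
  [[0,0,0.004],0],
  [[0,0,0],0],
  [[0,0,0.004],0],
  [[0,0,0],0],
  [[0,0,0],0],
])

```text
t: 15.75
eef_pos: [523.7, -145.4, 94.2]
tcp_rot: [3.141, -0.002, -0.0]
ft_force: [-0.8, 0.9, 12.9]
opening: 0.228
grip_force: 29.7
```

Request:
arm_command([
  [[0,0,0],0],
  [[0,0,0],0],
  [[0,0,0],0],
  [[0,0,-0.04],0],
  [[0,0,-0.14],0],
], claw=0.6)

```text
t: 16.25
eef_pos: [521.8, -144.8, 136.6]
tcp_rot: [-3.14, 0.005, -0.001]
ft_force: [0.6, -1.2, 0.3]
opening: 0.573
grip_force: 0.0
```

Request:
arm_command([
  [[0,0,-0.16],0],
  [[0,-0.06,-0.044],0],
  [[-0.04,-0.16,0],0],
  [[-0.05,-0.16,0],0],
  [[-0.05,-0.16,0],0],
], claw=0.7)

```text
t: 16.75
eef_pos: [487.2, -8.7, 189.3]
tcp_rot: [3.142, -0.0, -0.001]
ft_force: [0.7, 0.5, -0.4]
opening: 0.703
grip_force: 0.0
```

Request:
arm_command([
  [[-0.05,-0.16,0],0],
  [[-0.05,-0.16,0],0],
  [[-0.05,-0.16,0],0],
  [[-0.05,-0.16,0],0],
  [[-0.017,-0.08,0],0],
])

```text
t: 17.25
eef_pos: [432.2, 172.4, 189.3]
tcp_rot: [-3.141, 0.0, 0.002]
ft_force: [0.2, -0.8, -0.5]
opening: 0.702
grip_force: 0.0
```

```bash
python3 w.py; python3 - <<'E'
from h import *
for cam in('wrist','side'):
    P,C=cloud(cam); print(cam,[circ(q) for q in(near(P,433,170,40,126,140),near(P,524,-142,40,126,140),near(P,439,-136,40,124,140),near(P,444,-40,30,91,105)) if len(q)>8])
im,d,cal=snap('wrist','w5.png')
E
```

```text
[432.9 172.  189.2] 17.35 0.7004372257798797 [ 0.17792478  0.02238897 -0.33145194]
wrist [[433.9, 169.0, 37.4, 132.7, 135.1, 3047.0], [443.4, -40.7, 22.8, 96.4, 98.4, 795.0]]
side [[436.6, 170.9, 36.4, 133.8, 136.6, 297.0], [522.5, -142.7, 18.7, 133.7, 139.3, 65.0], [438.9, -133.3, 58.2, 129.8, 132.6, 481.0], [444.1, -38.9, 22.8, 96.7, 100.7, 100.0]]
```

View pics/w5.png

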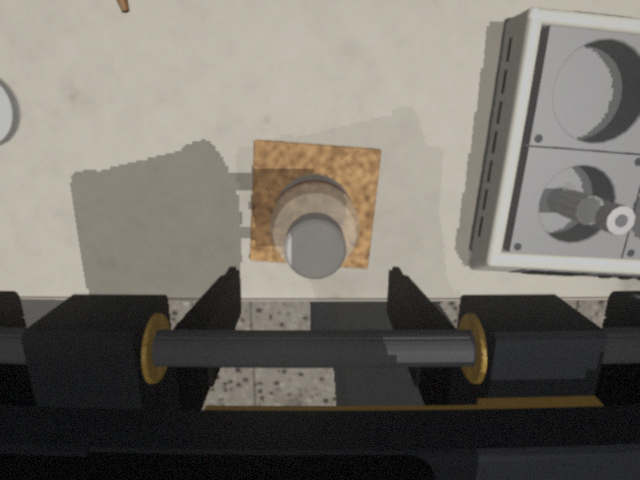

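Request:
arm_command([
  [[0.006,0.012,0.05],0],
  [[0,0,0.1],0],
  [[0,0,0.1],0],
  [[0,0,0.045],0],
  [[0,0,0],0],
])

```text
t: 18.0
eef_pos: [435.2, 165.9, 114.3]
tcp_rot: [3.141, 0.003, -0.002]
ft_force: [-0.0, -0.4, -0.2]
opening: 0.699
grip_force: 0.0
```

Request:
arm_command([
  [[0,0,0],0],
  [[0,0,0],0],
  [[0,0,0],0],
  [[0,0,0],0],
  [[0,0,0],0],
], claw=0)

```text
t: 18.5
eef_pos: [435.6, 166.9, 115.8]
tcp_rot: [-3.141, -0.001, -0.0]
ft_force: [-0.6, 0.4, 3.3]
opening: 0.384
grip_force: 29.9
```

Request:
arm_command([
  [[0,0,0],0],
  [[0,0,-0.03],0],
  [[0,0,-0.08],0],
  [[0,0,-0.1],0],
  [[0,0,-0.1],0],
])

```text
t: 19.0
eef_pos: [435.1, 166.7, 193.9]
tcp_rot: [3.141, 0.001, -0.0]
ft_force: [0.1, 0.2, -1.3]
opening: 0.386
grip_force: 29.9
```

```bash
python3 w.py; python3 held.py 36
```

```text
[436.5 167.1 195.7] 19.1 0.38297182266691376 [ 0.16509349 -0.19839421 -1.89372945]
wrist [435.8 166.9 194. ]
-108 [450.6, 170.3, 53.8, 94.5, 98.0, 121.0] [-2.4  2.4 64.1] -104.7
-96 [450.7, 169.4, 54.6, 105.8, 109.9, 156.0] [-2.5  2.1 64.8] -96.0
-84 [449.3, 170.3, 56.4, 115.8, 122.0, 241.0] [-2.3  1.9 64.8] -84.0
-72 [448.8, 169.6, 57.2, 128.0, 134.0, 290.0] [-2.4  1.6 64.9] -72.0
-60 [447.8, 169.2, 57.7, 140.3, 145.9, 328.0] [-2.3  1.3 64.6] -60.0
-48 [449.4, 168.7, 56.0, 151.0, 158.0, 474.0] [-2.3  1.  64.2] -48.0
-36 [434.3, 167.8, 63.8, 164.9, 170.0, 1343.0] [-2.   0.8 60.9] -36.0
-24 [437.3, 167.6, 57.6, 177.3, 182.0, 3111.0] [ 1.2  0.8 45.4] -24.0
-12 [440.3, 165.7, 42.5, 183.3, 194.0, 811.0] [-2.4  0.3 37.1] -12.0
side [435.3 166.8 192.9]
-108 [435.3, 173.3, 62.0, 93.6, 96.9, 105.0] [-1.   3.4 61.8] -105.2
-96 [436.4, 175.0, 62.0, 103.1, 108.8, 163.0] [-0.6  3.7 61.2] -95.9
-84 [435.2, 171.7, 62.7, 115.3, 120.9, 181.0] [-0.5  3.4 61.4] -84.0
-72 [436.6, 177.0, 60.7, 127.4, 132.8, 177.0] [-0.4  2.9 61.4] -71.8
-60 [436.1, 173.9, 61.9, 139.4, 144.8, 198.0] [-0.5  2.4 61.8] -60.
[... 223 characters left out ...]
3.5, 36.7, 181.9, 191.3, 28.0] [-3.7  2.2 41.8] -12.0
scene [435.  166.7 192.3]
-108 [426.3, 172.4, 61.4, 91.3, 96.3, 282.0] [-1.7  0.9 63.2] -107.6
-96 [428.6, 171.5, 63.1, 102.2, 108.3, 346.0] [-1.7  0.8 63.2] -95.9
-84 [431.1, 168.5, 63.8, 114.4, 120.3, 364.0] [-1.8  0.5 63. ] -83.9
-72 [431.4, 168.6, 64.3, 126.4, 132.3, 368.0] [-1.6  0.3 63.2] -72.0
-60 [431.6, 168.3, 64.3, 138.3, 144.3, 385.0] [-1.3 -0.1 63.5] -60.0
-48 [430.2, 169.1, 63.9, 150.5, 156.3, 393.0] [-1.6 -0.2 63.1] -48.0
-36 [431.5, 167.1, 64.1, 162.4, 168.3, 460.0] [-1.9 -0.2 59.7] -35.9
-24 [431.1, 168.1, 58.2, 174.6, 180.3, 575.0] [-3.6  1.1 46. ] -24.0
-12 [434.4, 169.5, 43.7, 183.9, 192.3, 230.0] [-1.6 -0.5 33.4] -12.0
```

Request:
arm_command([
  [[0.03,0.02,-0.04],0],
  [[0.08,0.06,-0.04],0],
  [[0.08,0.1,0],0],
  [[0.08,0.12,0],0],
  [[0.06,0.12,0],0],
])

```text
t: 19.75
eef_pos: [518.4, 60.7, 211.5]
tcp_rot: [3.142, 0.002, -0.0]
ft_force: [0.5, 0.4, -0.9]
opening: 0.384
grip_force: 29.9
```

Request:
arm_command([
  [[0.04,0.12,0],0],
  [[0.016,0.12,0],0],
  [[0,0.12,0],0],
  [[0,0.06,0],0],
  [[0,0.014,0],0],
])

```text
t: 20.25
eef_pos: [531.5, -47.8, 211.8]
tcp_rot: [-3.141, 0.002, -0.002]
ft_force: [-0.0, -0.2, -1.6]
opening: 0.383
grip_force: 29.9
```

Request:
arm_command([
  [[0,0,0.04],0],
  [[0,0,0.08],0],
  [[0,0,0.04],0],
  [[0,0,0],0],
  [[0,0,0],0],
])

```text
t: 20.75
eef_pos: [532.0, -46.1, 172.9]
tcp_rot: [-3.142, 0.0, 0.0]
ft_force: [0.5, 0.3, -1.9]
opening: 0.386
grip_force: 29.9
```

```bash
python3 w.py; python3 held.py 36 | head -9;  python3 - <<'E'
from h import *
im,d,c=snap('wrist','w6.png')
for n,x,y,D in(('jar',444,-39.6,62),('bot',530,-44.5,74)):
    a,b,R=bore(im,c,x,y,D); print(n,np.round(a,2),np.round(b,2))
E
```

```text
[532.2 -46.4 173.5] 20.85 0.3850888907707773 [ 0.28727896 -0.37354033 -1.02375251]
wrist [532.2 -46.5 173.5]
-108 [546.3, -42.9, 53.2, 72.4, 77.5, 148.0] [-3.4  2.2 63.9] -106.8
-96 [544.4, -43.3, 56.6, 84.9, 89.4, 159.0] [-3.5  1.9 64.8] -95.9
-84 [544.1, -43.4, 56.8, 95.7, 101.5, 258.0] [-3.3  1.7 64.7] -83.9
-72 [543.7, -44.1, 57.4, 108.0, 113.5, 288.0] [-3.3  1.4 64.8] -72.0
-60 [542.8, -44.5, 58.0, 120.0, 125.5, 347.0] [-3.   1.1 64.4] -60.0
-48 [539.8, -47.0, 60.9, 131.0, 137.5, 489.0] [-3.1  0.9 64. ] -48.0
-36 [529.7, -45.7, 63.8, 143.7, 149.5, 1485.0] [-2.9  0.7 60.5] -36.0
-24 [531.7, -46.0, 57.3, 156.1, 161.5, 3381.0] [ 1.6  0.7 41.7] -24.0
jar [ 10.69 438.   -42.1 ] [ 10.67 438.   -42.6 ]
bot [ 21.87 530.   -44.5 ] [ 21.67 530.5  -44.5 ]
```

View pics/w6.png

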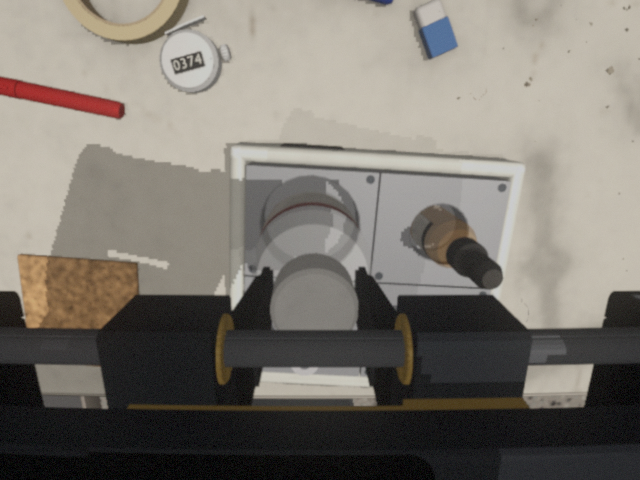

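The bottle is centred over the wide bore (310,220), and the dropper stands in its bore (440,235). Lowering.

Request:
arm_command([
  [[0.004,0,0.03],0],
  [[0,0,0.06],0],
  [[0,0,0.05],0],
  [[0,0,0.022],0],
  [[0,0,0],0],
])

```text
t: 21.55
eef_pos: [533.0, -46.6, 131.9]
tcp_rot: [-3.141, 0.0, -0.001]
ft_force: [-0.8, -0.3, -2.6]
opening: 0.386
grip_force: 29.9
```

Request:
arm_command([
  [[0,0,0.004],0],
  [[0,0,0],0],
  [[0,0,0.004],0],
  [[0,0,0],0],
  [[0,0,0],0],
])

```text
t: 22.05
eef_pos: [533.4, -46.7, 131.3]
tcp_rot: [3.141, -0.002, -0.0]
ft_force: [-0.8, 1.2, 8.4]
opening: 0.384
grip_force: 30.0
```

Request:
arm_command([
  [[0,0,0],0],
  [[0,0,0],0],
  [[0,0,0],0],
  [[0,0,-0.05],0],
  [[0,0,-0.166],0],
], claw=0.7)

```text
t: 22.55
eef_pos: [531.4, -46.5, 182.8]
tcp_rot: [-3.14, 0.006, -0.001]
ft_force: [0.9, -0.5, -0.3]
opening: 0.692
grip_force: 0.0
```

Request:
arm_command([
  [[-0.05,0.05,0],0],
  [[-0.13,0.12,0],0],
  [[-0.13,0.12,0],0],
  [[-0.066,0.068,0],0],
  [[0,0,0],0],
], claw=0.85)

```text
t: 23.05
eef_pos: [437.0, -137.7, 185.0]
tcp_rot: [3.141, -0.0, -0.003]
ft_force: [-0.9, -0.5, 0.1]
opening: 0.848
grip_force: 0.0
```

```bash
python3 w.py; python3 - <<'E'
from h import *
for cam in('wrist','side'):
    P,C=cloud(cam); print(cam,[(n,circ(q)) for n,q in(('jar',near(P,439,-136,40,124,140)),('drop',near(P,524,-142,40,126,140)),('bot',near(P,531,-44,40,146,160)),('vial',near(P,444,-40,30,91,105))) if len(q)>8])
    for a in range(24,140,10):
        q=near(P,524,-142,24,a,a+10)
        if len(q)>15:
            A=np.c_[2*q[:,:2],np.ones(len(q))]; s=np.linalg.lstsq(A,(q[:,:2]**2).sum(1),rcond=None)[0]
            print(a,np.round([s[0],s[1],2*np.sqrt(s[2]+s[0]**2+s[1]**2)],1))
E
```

```text
[ 438.8 -136.6  184.9] 23.15 0.8540643652249551 [-0.11717518  0.15325486  0.07660951]
wrist [('jar', [438.5, -136.2, 54.8, 128.6, 130.9, 6349.0]), ('drop', [520.9, -145.8, 17.1, 134.4, 137.2, 851.0]), ('bot', [530.1, -46.1, 37.8, 148.7, 151.4, 4607.0]), ('vial', [442.9, -41.1, 21.3, 96.2, 98.6, 787.0])]
24 [ 523.8 -141.2   43.9]
34 [ 523.8 -141.4   43.9]
44 [ 523.8 -141.7   45.8]
64 [ 522.1 -143.7   34.8]
74 [ 522.2 -143.9   30.6]
84 [ 522.2 -144.6   25.9]
104 [ 521.5 -145.4   21. ]
114 [ 521.1 -145.6   17.1]
124 [ 520.9 -145.8   15. ]
134 [ 520.8 -145.9    9.1]
side [('jar', [441.1, -132.9, 55.5, 129.9, 134.4, 473.0]), ('drop', [522.4, -143.1, 18.3, 133.8, 138.9, 70.0]), ('bot', [531.4, -43.8, 38.8, 149.7, 153.2, 284.0]), ('vial', [445.1, -38.8, 22.8, 96.8, 100.4, 100.0])]
44 [ 524.7 -140.8   46.2]
74 [ 523.2 -143.    30.6]
84 [ 523.3 -141.2   21.2]
94 [ 522.9 -141.7   19.6]
104 [ 523.  -142.9   18.1]
114 [ 522.9 -142.3   13.5]
124 [ 522.5 -142.6   12.8]
134 [ 521.7 -143.7    9.9]
```

Request:
arm_command([
  [[0.002,-0.001,0.05],0],
  [[0,0,0.1],0],
  [[0,0,0.1],0],
  [[0,0,0.06],0],
  [[0,0,0.014],0],
])

```text
t: 23.75
eef_pos: [439.3, -135.0, 101.9]
tcp_rot: [-3.141, 0.002, 0.001]
ft_force: [0.4, 0.5, 0.3]
opening: 0.851
grip_force: 0.0
```

Request:
arm_command([
  [[0,0,0],0],
  [[0,0,0],0],
  [[0,0,0],0],
  [[0,0,0],0],
  [[0,0,0],0],
], claw=0)

```text
t: 24.25
eef_pos: [439.6, -136.0, 103.9]
tcp_rot: [3.141, -0.001, -0.0]
ft_force: [-0.3, 0.2, 4.9]
opening: 0.57
grip_force: 30.0
```

Request:
arm_command([
  [[0,0,0],0],
  [[0,0,-0.03],0],
  [[0,0,-0.08],0],
  [[0,0,-0.1],0],
  [[0,0,-0.1],0],
])

```text
t: 24.75
eef_pos: [439.0, -135.8, 182.0]
tcp_rot: [-3.141, 0.001, -0.0]
ft_force: [-0.2, 0.1, -0.3]
opening: 0.571
grip_force: 30.0
```

```bash
python3 w.py; python3 held.py 32
```

```text
[ 440.3 -136.4  183.7] 24.85 0.5753604518005841 [-0.42118812  0.06430361 -0.5017893 ]
wrist [ 439.7 -136.1  182.1]
-60 [452.7, -135.9, 44.3, 133.3, 134.1, 42.0] [-0.5 -0.3 52. ] -50.5
-48 [449.9, -136.0, 47.3, 140.3, 146.0, 370.0] [-0.5 -0.4 51.9] -48.0
-36 [448.6, -136.0, 48.5, 152.7, 158.1, 455.0] [-1.  -0.3 52.9] -36.0
-24 [447.6, -135.4, 49.6, 164.4, 170.1, 545.0] [-1.2 -0.3 53. ] -24.0
-12 [449.9, -136.6, 47.2, 176.4, 182.1, 619.0] [-0.7 -0.6 52. ] -12.0
side [ 439.2 -135.9  181. ]
-48 [441.1, -127.3, 47.8, 139.2, 144.9, 137.0] [ 0.9  3.1 47.5] -48.0
-36 [440.4, -129.0, 49.4, 151.4, 157.0, 129.0] [ 1.4  3.8 46.7] -35.9
-24 [440.5, -129.0, 48.9, 162.8, 169.0, 151.0] [ 1.2  3.5 46.4] -24.0
-12 [441.0, -128.4, 48.5, 174.3, 181.0, 130.0] [ 1.2  2.  47.9] -11.9
scene [ 438.9 -135.8  180.4]
```

Request:
arm_command([
  [[-0.01,-0.04,0],0],
  [[-0.015,-0.1,0],0],
  [[0,-0.13,0],0],
  [[0,-0.13,0],0],
  [[0,-0.13,0],0],
])

```text
t: 25.5
eef_pos: [432.2, -1.7, 180.0]
tcp_rot: [-3.141, 0.002, -0.001]
ft_force: [0.5, -0.3, -0.5]
opening: 0.573
grip_force: 30.0
```

Request:
arm_command([
  [[0,-0.13,0],0],
  [[0,-0.13,0],0],
  [[0,-0.13,0],0],
  [[0,-0.13,0],0],
  [[0,-0.1,0],0],
])

```text
t: 26.0
eef_pos: [432.1, 153.6, 180.0]
tcp_rot: [3.141, 0.002, 0.0]
ft_force: [1.0, -1.0, -1.1]
opening: 0.571
grip_force: 30.0
```

Request:
arm_command([
  [[0,-0.052,0],0],
  [[0,-0.02,0.06],0],
  [[0,0,0.12],0],
  [[0,0,0.12],0],
  [[0,0,0.08],0],
])

```text
t: 26.5
eef_pos: [432.1, 169.2, 83.8]
tcp_rot: [3.141, 0.002, -0.0]
ft_force: [0.2, -0.6, -1.4]
opening: 0.572
grip_force: 30.0
```

Request:
arm_command([
  [[0,0,0.06],0],
  [[0,0,0.025],0],
  [[0,0,0],0],
  [[0,0,0],0],
  [[0,0,0],0],
])

```text
t: 27.0
eef_pos: [433.5, 169.6, 65.3]
tcp_rot: [-3.141, -0.001, -0.0]
ft_force: [-0.1, -0.7, -1.2]
opening: 0.572
grip_force: 30.0
```

Request:
arm_command([
  [[0,0,0.012],0],
  [[0,0,0.006],0],
  [[0,0,0],0],
  [[0,0,0.004],0],
  [[0,0,0],0],
])

```text
t: 27.5
eef_pos: [433.7, 169.7, 60.0]
tcp_rot: [-3.141, -0.002, -0.0]
ft_force: [-1.8, -1.1, 15.9]
opening: 0.572
grip_force: 30.0
```

Request:
arm_command([
  [[0,0,0],0],
  [[0,0,0],0],
  [[0,0,0],0],
  [[0,0,-0.05],0],
  [[0,0,-0.15],0],
], claw=0.85)

```text
t: 28.0
eef_pos: [431.9, 169.2, 107.5]
tcp_rot: [3.14, 0.006, -0.001]
ft_force: [-0.5, 0.2, 0.4]
opening: 0.848
grip_force: 0.0
```

Request:
arm_command([
  [[0,0,-0.16],0],
  [[0,0.06,-0.08],0],
  [[0.02,0.15,0],0],
  [[0.02,0.16,0],0],
  [[0,0.16,0],0],
])

```text
t: 28.5
eef_pos: [443.4, 35.8, 169.3]
tcp_rot: [3.141, -0.001, 0.0]
ft_force: [0.7, 0.2, -0.3]
opening: 0.85
grip_force: 0.0
```

Request:
arm_command([
  [[0,0.16,0],0],
  [[0,0.1,0],0],
  [[0,0.052,0],0],
  [[0,0,0],0],
  [[0,0,0],0],
], claw=0.5)

```text
t: 29.0
eef_pos: [443.0, -40.3, 169.0]
tcp_rot: [-3.141, 0.0, -0.001]
ft_force: [-0.7, -0.7, -0.1]
opening: 0.518
grip_force: 0.0
```

```bash
python3 w.py; python3 - <<'E'
from h import *
for cam in('wrist','side'):
    P,C=cloud(cam); print(cam,[(n,circ(q)) for n,q in(('jar',near(P,433,170,40,82,100)),('vial',near(P,444,-40,30,91,105)),('vialbody',near(P,444,-40,17,55,72))) if len(q)>8])
im,d,cal=snap('wrist','w7.png')
for n,x,y,D in(('vial',438.5,-137,32),('jar',444,-39.6,62)):
    a,b,R=bore(im,cal,x,y,D); print(n,np.round(a,2),np.round(b,2))
E
```

```text
[443.  -39.8 169.1] 29.1 0.5039391094027689 [ 1.11282711  0.97300643 -1.14374416]
wrist [('jar', [431.6, 168.3, 54.1, 84.5, 86.8, 2657.0]), ('vial', [443.4, -40.4, 21.0, 96.2, 98.5, 855.0]), ('vialbody', [446.3, -40.5, 22.0, 63.8, 72.0, 163.0])]
side [('jar', [433.8, 170.1, 55.5, 86.1, 90.1, 823.0]), ('vial', [443.4, -38.0, 22.7, 96.9, 100.6, 99.0]), ('vialbody', [445.1, -36.8, 22.4, 63.3, 71.7, 72.0])]
vial [  39.48  438.5  -137.  ] [  38.45  438.5  -136.5 ]
jar [ 26.6 445.  -39.6] [ 26.37 445.   -39.1 ]
```

View pics/w7.png

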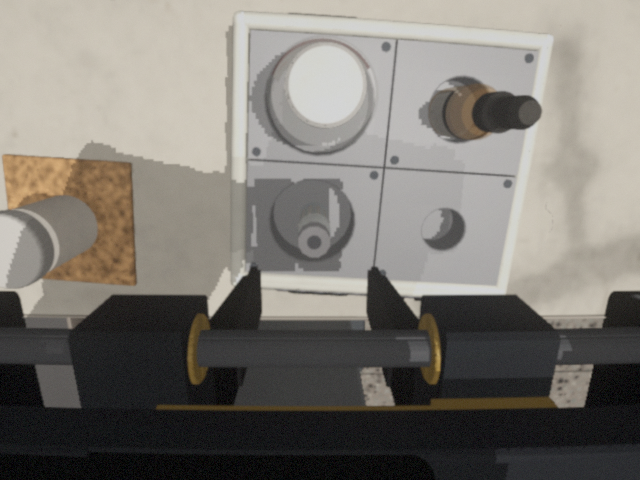

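The vial's bore (443,228) is free, the jar stands on the mat at (45,235), and the vial cap is at (314,238). Grasping the vial.

Request:
arm_command([
  [[0.003,0.002,0.05],0],
  [[0,0,0.1],0],
  [[0,0,0.1],0],
  [[0,0,0.1],0],
  [[0,0,0.018],0],
])

```text
t: 29.75
eef_pos: [442.9, -40.8, 75.3]
tcp_rot: [-3.141, 0.003, 0.0]
ft_force: [0.3, 0.2, 0.4]
opening: 0.502
grip_force: 0.0
```

Request:
arm_command([
  [[0,0,0],0],
  [[0,0,0],0],
  [[0,0,0],0],
  [[0,0,0],0],
  [[0,0,0],0],
], claw=0)

```text
t: 30.25
eef_pos: [444.2, -41.5, 77.8]
tcp_rot: [3.141, -0.001, -0.0]
ft_force: [-0.5, 0.2, 6.1]
opening: 0.211
grip_force: 29.9
```

Request:
arm_command([
  [[0,0,0],0],
  [[0,0,-0.03],0],
  [[0,0,-0.08],0],
  [[0,0,-0.08],0],
  [[0,0,-0.06],0],
])

```text
t: 30.75
eef_pos: [443.9, -41.5, 141.1]
tcp_rot: [3.141, -0.001, -0.0]
ft_force: [0.1, 0.0, -1.0]
opening: 0.212
grip_force: 29.9
```

```bash
python3 w.py; python3 held.py 18
```

```text
[444.5 -41.6 141.5] 30.85 0.2112401432826751 [-0.01273948 -0.5528914   0.4792255 ]
wrist [444.1 -41.5 140.4]
-60 [445.6, -41.1, 22.1, 89.4, 92.3, 116.0] [-0.4  0.5 22.3] -55.0
-48 [446.3, -41.1, 22.1, 98.9, 104.4, 230.0] [-0.4  0.3 22.3] -47.9
-36 [446.8, -41.3, 22.0, 110.6, 116.3, 266.0] [-0.4  0.1 22.3] -35.9
-24 [446.7, -41.7, 21.9, 122.5, 128.3, 329.0] [-0.4 -0.1 22.3] -24.0
-12 [451.5, -43.0, 23.7, 136.6, 140.4, 512.0] [ 0.2 -0.4 20.6] -11.9
side [443.7 -41.4 139.6]
-60 [443.9, -36.0, 22.4, 88.4, 91.6, 31.0] [ 0.5  3.  20. ] -55.4
-48 [444.6, -36.9, 21.6, 98.0, 103.6, 57.0] [ 0.9  2.6 20.7] -47.8
-36 [444.9, -36.7, 22.0, 109.0, 115.5, 62.0] [ 0.6  2.2 20.7] -36.0
-24 [444.6, -37.7, 23.1, 121.3, 127.6, 64.0] [ 0.7  1.8 21.1] -23.9
-12 [444.0, -33.1, 22.9, 131.8, 139.0, 45.0] [ 0.6  3.4 18.7] -11.8
scene [443.5 -41.4 139.2]
-60 [441.6, -38.3, 21.0, 87.7, 91.2, 61.0] [ 0.2  1.4 19.1] -56.3
-48 [443.2, -38.6, 24.1, 97.6, 103.2, 97.0] [ 0.8  1.  20.3] -47.9
-36 [442.6, -40.3, 23.1, 109.3, 115.2, 103.0] [ 0.4  1.  19.8] -35.8
-24 [443.6, -39.9, 22.6, 121.5, 126.8, 99.0] [ 1.   0.4 20.7] -23.9
-12 [443.4, -42.4, 30.9, 132.8, 139.2, 97.0] [ 1.5 -0.7 22.4] -11.7
```

Request:
arm_command([
  [[-0.004,0.05,0],0],
  [[-0.008,0.12,0],0],
  [[-0.008,0.12,0],0],
  [[0,0.07,0],0],
  [[0,0.024,0],0],
])

```text
t: 31.5
eef_pos: [438.5, -139.4, 138.9]
tcp_rot: [-3.141, 0.001, -0.002]
ft_force: [-0.4, -0.4, -0.8]
opening: 0.213
grip_force: 29.9
```

Request:
arm_command([
  [[0,0,0.04],0],
  [[0,0,0.06],0],
  [[0,0,0],0],
  [[0,0,0],0],
  [[0,0,0],0],
])

```text
t: 32.0
eef_pos: [439.0, -137.1, 114.8]
tcp_rot: [3.141, -0.0, 0.0]
ft_force: [0.2, 0.1, -0.8]
opening: 0.211
grip_force: 29.9
```

```bash
python3 w.py; python3 held.py 18; python3 - <<'E'
from h import *
im,d,cal=snap('wrist')
a,b,R=bore(im,cal,438.5,-137,32); print(np.round(a,2),np.round(b,2))
a2=bore(im,cal,444.5,-39.5,62); print(np.round(a2[0],2))
R=cv2.resize(R,None,fx=1,fy=1); cv2.imwrite('pics/b8.png',cv2.hconcat([R,cv2.resize(im[100:320,180:460],(560,440))])[:, :800,::-1])
E
```

```text
[ 439.  -137.2  115. ] 32.1 0.21196940484305962 [-0.5957974  -0.41142162 -0.34190918]
wrist [ 439.  -137.3  115. ]
-60 [439.9, -136.7, 22.1, 63.1, 67.0, 132.0] [-1.1  0.7 22.4] -57.2
-48 [440.7, -136.8, 22.0, 73.3, 79.0, 231.0] [-1.   0.5 22.3] -47.9
-36 [440.9, -137.0, 22.1, 85.1, 91.0, 273.0] [-0.9  0.3 22.2] -36.0
-24 [441.3, -137.4, 21.8, 97.5, 103.0, 341.0] [-0.9  0.1 22.2] -24.0
-12 [449.0, -137.8, 28.9, 111.7, 115.0, 594.0] [ 1.1 -0.2 18.9] -12.0
side [ 439.  -137.3  115. ]
-60 [439.2, -132.6, 21.7, 64.1, 67.0, 29.0] [ 0.   3.1 20.1] -55.5
-48 [439.5, -132.3, 21.7, 73.4, 78.9, 56.0] [ 0.2  3.2 20.2] -48.0
-36 [440.2, -132.8, 22.5, 85.8, 90.9, 56.0] [ 0.3  3.  20.3] -35.6
-24 [440.7, -133.6, 22.8, 97.5, 102.9, 57.0] [ 0.2  1.7 21. ] -23.9
-12 [438.7, -130.4, 21.6, 108.2, 114.1, 41.0] [ 0.3  3.  19.3] -12.0
scene [ 438.9 -137.4  114.9]
[  13.18  428.5  -138.  ] [  12.82  428.5  -137.5 ]
[ 20.05 444.5  -39.  ]
```

View pics/b8.png

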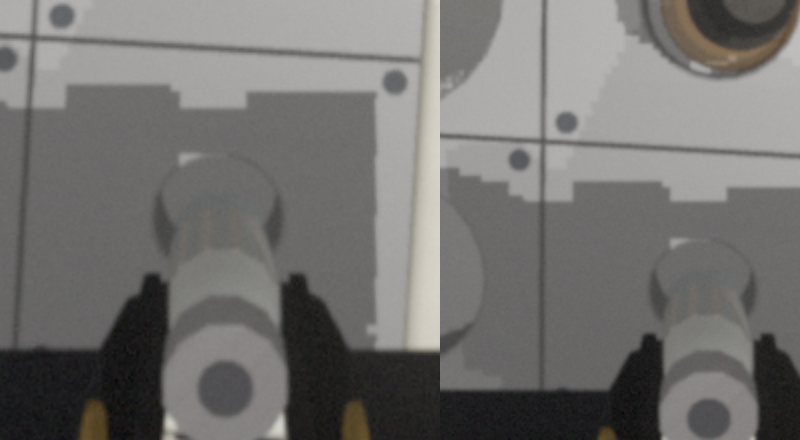

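The vial's base sits centred over its bore in the rectified view (edges at columns 154 and 283, centre 218). Lowering.

Request:
arm_command([
  [[0.002,0,0.04],0],
  [[0,0,0.06],0],
  [[0,0,0.03],0],
  [[0,0,0.012],0],
  [[0,0,0],0],
])

```text
t: 32.8
eef_pos: [439.2, -137.4, 78.7]
tcp_rot: [-3.141, 0.001, -0.0]
ft_force: [-0.6, -0.1, -0.2]
opening: 0.213
grip_force: 29.9
```

Request:
arm_command([
  [[0,0,0.004],0],
  [[0,0,0],0],
  [[0,0,0.004],0],
  [[0,0,0],0],
  [[0,0,0],0],
])

```text
t: 33.3
eef_pos: [439.7, -137.6, 77.8]
tcp_rot: [3.141, -0.001, -0.0]
ft_force: [-0.4, 0.4, 7.4]
opening: 0.21
grip_force: 29.9
```

Request:
arm_command([
  [[0,0,0],0],
  [[0,0,0],0],
  [[0,0,0],0],
  [[0,0,-0.05],0],
  [[0,0,-0.15],0],
], claw=0.5)

```text
t: 33.8
eef_pos: [438.1, -136.9, 125.6]
tcp_rot: [-3.139, 0.005, -0.001]
ft_force: [0.4, -0.2, -0.1]
opening: 0.495
grip_force: 0.0
```

Request:
arm_command([
  [[0,0,-0.16],0],
  [[-0.006,-0.06,-0.04],0],
  [[-0.02,-0.15,0],0],
  [[0,-0.16,0],0],
  [[0,-0.16,0],0],
], claw=0.85)

```text
t: 34.3
eef_pos: [432.2, -3.4, 176.8]
tcp_rot: [3.142, 0.0, -0.001]
ft_force: [0.8, 0.5, -0.0]
opening: 0.83
grip_force: 0.0
```

Request:
arm_command([
  [[0,-0.16,0],0],
  [[0,-0.16,0],0],
  [[0,-0.16,0],0],
  [[0,-0.13,0],0],
  [[0,-0.088,0],0],
])

```text
t: 34.8
eef_pos: [432.1, 171.8, 176.6]
tcp_rot: [3.141, 0.001, 0.001]
ft_force: [0.1, -0.3, 0.5]
opening: 0.85
grip_force: 0.0
```

```bash
python3 w.py; python3 - <<'E'
from h import *
for cam in('wrist','side'):
    P,C=cloud(cam); print(cam,[(n,circ(q)) for n,q in(('jar',near(P,433,170,40,82,100)),('vial',near(P,438,-137,30,91,105))) if len(q)>8])
E
```

```text
[432.3 171.7 176.5] 34.9 0.8536795805274177 [-0.91318497  0.04423485  0.25785418]
wrist [('jar', [432.1, 169.9, 54.5, 84.6, 87.3, 4840.0])]
side [('jar', [433.6, 170.8, 54.9, 86.1, 90.1, 762.0]), ('vial', [439.4, -135.4, 22.5, 96.5, 100.9, 90.0])]
```

Request:
arm_command([
  [[0.002,0,0.06],0],
  [[0,0,0.12],0],
  [[0,0,0.12],0],
  [[0,0,0.1],0],
  [[0,0,0.04],0],
])

```text
t: 35.5
eef_pos: [432.6, 168.3, 65.3]
tcp_rot: [3.141, 0.003, -0.002]
ft_force: [-0.1, -0.3, 0.7]
opening: 0.848
grip_force: 0.0
```

Request:
arm_command([
  [[0,0,0.026],0],
  [[0,0,0],0],
  [[0,0,0],0],
  [[0,0,0],0],
  [[0,0,0],0],
])

```text
t: 36.0
eef_pos: [433.7, 169.7, 61.3]
tcp_rot: [-3.141, -0.001, -0.0]
ft_force: [0.0, -1.2, 0.3]
opening: 0.852
grip_force: 0.0
```

Request:
arm_command([
  [[0,0,0],0],
  [[0,0,0],0],
  [[0,0,0],0],
  [[0,0,0],0],
  [[0,0,0],0],
], claw=0)

```text
t: 36.5
eef_pos: [433.5, 169.6, 60.6]
tcp_rot: [3.141, -0.0, -0.0]
ft_force: [1.0, 0.0, 1.0]
opening: 0.576
grip_force: 30.0
```

Request:
arm_command([
  [[0,0,-0.03],0],
  [[0,0,-0.08],0],
  [[0,0,-0.1],0],
  [[0,0,-0.1],0],
  [[0,0,-0.05],0],
])

```text
t: 37.0
eef_pos: [433.8, 169.7, 152.9]
tcp_rot: [-3.141, -0.002, -0.0]
ft_force: [0.9, 0.1, -1.0]
opening: 0.569
grip_force: 30.0
```

```bash
python3 w.py; python3 held.py 32
```

```text
[434.  169.8 152.4] 37.1 0.5696432338415731 [-0.68951711  0.25120982 -0.50537074]
wrist [433.6 169.6 151.3]
-60 [445.9, 170.4, 44.7, 101.9, 103.3, 73.0] [-0.7  0.2 51.7] -51.4
-48 [442.9, 170.1, 47.8, 109.5, 115.2, 361.0] [-0.9  0.2 51.9] -48.0
-36 [442.8, 170.1, 48.0, 121.6, 127.2, 464.0] [-1.5  0.2 53.1] -36.0
-24 [440.7, 170.9, 50.1, 133.8, 139.3, 551.0] [-1.5  0.1 53. ] -24.0
-12 [443.6, 169.8, 59.0, 145.5, 151.3, 617.0] [-2.1 -0.2 54.1] -12.0
side [433.3 169.5 150.5]
-60 [437.6, 183.2, 42.6, 101.6, 102.5, 22.0] [ 0.9  1.2 49.3] -52.6
-48 [435.3, 175.8, 48.9, 107.9, 114.4, 130.0] [ 1.1  1.8 48.8] -47.9
-36 [436.0, 174.6, 49.8, 120.9, 126.5, 140.0] [ 1.4  2.9 47.6] -36.0
-24 [439.6, 180.5, 43.7, 131.9, 138.5, 104.0] [ 1.9  3.8 45.6] -24.0
-12 [455.4, 176.3, 24.4, 144.6, 150.4, 41.0] [ 4.2  1.2 43.4] -11.6
scene [433.1 169.5 150.1]
-60 [431.0, 169.7, 51.9, 100.0, 102.1, 105.0] [-0.  -1.1 50.6] -55.0
-48 [430.9, 169.5, 52.0, 108.1, 114.1, 285.0] [-0. -1. 51.] -48.0
-36 [430.6, 172.1, 53.5, 120.1, 126.1, 303.0] [ 1.1 -1.5 52.9] -36.0
-24 [429.3, 172.6, 52.6, 132.1, 138.0, 307.0] [ 0.6 -1.4 51.9] -24.0
-12 [433.4, 169.8, 60.3, 143.9, 150.1, 277.0] [ 0.6 -1.4 51.9] -12.0
```

Request:
arm_command([
  [[0.008,0.04,0],0],
  [[0.01,0.1,0],0],
  [[0.01,0.13,0],0],
  [[0.01,0.13,0],0],
  [[0.01,0.13,0],0],
])

```text
t: 37.75
eef_pos: [445.0, 35.3, 149.9]
tcp_rot: [3.142, 0.001, -0.0]
ft_force: [0.6, 0.8, -0.6]
opening: 0.573
grip_force: 30.0
```

Request:
arm_command([
  [[0,0.13,0],0],
  [[0,0.1,0],0],
  [[0,0.055,0],0],
  [[0,0.022,0.03],0],
  [[0,0,0.06],0],
])

```text
t: 38.25
eef_pos: [445.5, -40.6, 127.6]
tcp_rot: [3.141, -0.001, -0.002]
ft_force: [-0.1, 0.4, -1.4]
opening: 0.572
grip_force: 30.0
```

Request:
arm_command([
  [[0,0,0.04],0],
  [[0,0,0],0],
  [[0,0,0],0],
  [[0,0,0],0],
  [[0,0,0],0],
])

```text
t: 38.75
eef_pos: [445.6, -39.5, 118.5]
tcp_rot: [3.141, -0.001, -0.0]
ft_force: [0.5, -0.3, -1.6]
opening: 0.574
grip_force: 30.0
```

```bash
python3 w.py; python3 held.py 32|head -6; python3 - <<'E'
from h import *
im,d,cal=snap('wrist')
a,b,R=bore(im,cal,444.5,-39.5,62); print(np.round(a,2),np.round(b,2))
cv2.circle(R,(int((55+.1)*4),int((55-.3)*4)),124,(255,0,0),1)
cv2.imwrite('pics/b9.png',cv2.hconcat([R,cv2.resize(im[100:320,180:460],(560,440))])[:, :800,::-1])
E
```

```text
[445.5 -39.6 118.5] 38.85 0.5685355188877639 [-1.07628873  0.13306874 -0.18123356]
wrist [445.5 -39.6 118.4]
-60 [455.6, -38.5, 46.6, 68.4, 70.4, 106.0] [-1.4  0.1 51.8] -51.9
-48 [454.3, -39.3, 47.7, 76.5, 82.4, 374.0] [-1.4  0.  52. ] -48.0
-36 [453.7, -39.3, 48.4, 88.7, 94.4, 466.0] [-1.9  0.1 52.9] -36.0
-24 [452.0, -38.7, 50.0, 100.6, 106.4, 556.0] [-2. -0. 53.] -24.0
-12 [455.8, -39.7, 60.1, 112.9, 118.4, 651.0] [-4.5 -0.2 57.6] -12.0
[ 10.86 448.   -45.5 ] [ 10.55 448.   -45.  ]
```

View pics/b9.png

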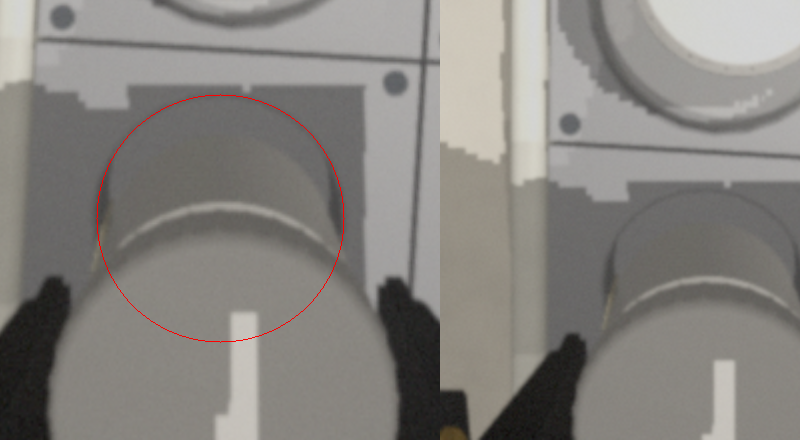

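The jar is centred over its bore (red circle on the bore edges, centre 220,219). Lowering.

Request:
arm_command([
  [[0.002,0,0.04],0],
  [[0,0,0.06],0],
  [[0,0,0.04],0],
  [[0,0,0.022],0],
  [[0,0,0],0],
])

```text
t: 39.55
eef_pos: [445.7, -39.6, 76.9]
tcp_rot: [-3.141, 0.001, -0.0]
ft_force: [0.2, 0.5, -1.1]
opening: 0.574
grip_force: 30.0
```

Request:
arm_command([
  [[0,0,0.004],0],
  [[0,0,0],0],
  [[0,0,0.004],0],
  [[0,0,0],0],
  [[0,0,0],0],
])

```text
t: 40.05
eef_pos: [446.2, -39.7, 76.1]
tcp_rot: [3.141, -0.001, -0.0]
ft_force: [0.0, 1.2, 5.5]
opening: 0.573
grip_force: 30.0
```

Request:
arm_command([
  [[0,0,0],0],
  [[0,0,0],0],
  [[0,0,0],0],
  [[0,0,-0.05],0],
  [[0,0,-0.15],0],
], claw=0.85)

```text
t: 40.55
eef_pos: [444.6, -39.5, 124.2]
tcp_rot: [-3.14, 0.005, -0.001]
ft_force: [0.2, -0.4, 1.1]
opening: 0.841
grip_force: 0.0
```

Request:
arm_command([
  [[0,0,-0.16],0],
  [[0,0,-0.16],0],
  [[0,0,-0.16],0],
  [[0,0,-0.1],0],
  [[0,0,0],0],
])

```text
t: 41.05
eef_pos: [446.8, -39.9, 273.7]
tcp_rot: [3.14, -0.006, -0.0]
ft_force: [0.8, -0.4, 0.2]
opening: 0.851
grip_force: 0.0
```

```bash
python3 w.py; python3 - <<'E'
from h import *
for cam in('wrist','side'):
    P,C=cloud(cam); print(cam,[(n,circ(q)) for n,q in(('jar',near(P,444,-40,40,98,112)),('vial',near(P,438,-137,30,91,105)),('drop',near(P,524,-142,30,126,145)),('bot',near(P,530,-45,40,146,160))) if len(q)>8])
snap('wrist','w9.png')
E
```

```text
[445.7 -39.6 270.5] 41.15 0.8521208582155299 [-0.66972879  0.66339388 -0.13514817]
wrist [('jar', [444.5, -39.4, 54.3, 100.6, 103.1, 2999.0]), ('vial', [438.4, -137.2, 21.3, 96.4, 98.6, 444.0]), ('drop', [520.3, -145.6, 17.9, 134.3, 138.1, 444.0]), ('bot', [531.1, -45.7, 37.2, 148.8, 151.7, 2322.0])]
side [('jar', [444.3, -36.7, 56.8, 101.5, 105.3, 551.0]), ('vial', [439.1, -134.5, 24.7, 97.1, 100.6, 87.0]), ('drop', [521.1, -143.2, 18.7, 133.6, 138.8, 70.0]), ('bot', [531.7, -44.0, 38.2, 149.6, 152.9, 279.0])]
```

View pics/w9.png

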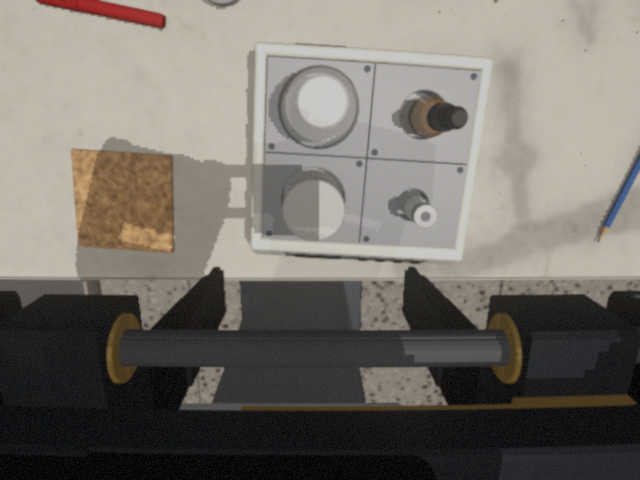

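```bash
python3 -c "
from h import *
print(env.job_done())"
```

```text
the job is handed in; nothing more can be done
None
```

All four vessels now stand on the floor of their own bores and are released. Top heights matched in two camera views at about 41 s. The dropper bottle leans about 2°, the same as before I touched it. The job is handed in; no verdict was shown.

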